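# Fish the dropped lifting eye out of the gap with the hook rod

### The job

The engine lifting eye has fallen into the narrow gap between the white parts carton and the drawer chest. Take the bent hook rod from its stand, lift the eye out on the hook, set it upright in the shallow metal tray without dropping or flinging it, and hang the rod back in its stand. Leave everything else on the bench where it is.

Things in the scene. Friction and masses are not known exactly. Their poses are not given: they have to be found in the camera images.
- nook: White carton and grey drawer chest, fixed, each 135 mm wide, 110 mm high, with a 54 mm gap between. Origin: on the bench, mid-width of the gap. x runs along the gap away from the robot, z up; gap open on top and at both ends, x -90 mm (robot's end) to +130. A fixed steel tube, 16 mm thick, lies across both tops over the gap at x = -20 mm, axis 118 mm up: no rod can stand upright there
- eye_hole (a point): Lifting eye (steel, about 120 g) standing on the bench in the gap: foot plate 36 x 34 x 6 mm (x, y, z) with an upright loop of 7 mm bar across its middle, 37 mm wide, 45 mm high. Point: centre of the loop's opening, 22 mm above the foot's underside. The opening looks along the eye's x, roughly along the gap; 23 mm wide (y), 32 mm high (6 to 38 mm above the underside)
- eye: The same lifting eye; origin at the centre of the underside of its foot, axes as above
- hook_grip (a point): Hook rod (about 160 g), hanging upright in the stand. Point: middle of its wooden handle, where it is grasped: 24 mm (x) by 20 mm (y), reaching 41 mm above and 49 mm below the point. Below the handle a round collar, 36 mm across, 6 mm thick, its underside 55 mm below the point; then an 8 mm steel rod straight down to a bend 205 mm below the point. z up along the rod
- hook: The same hook rod; origin: centre of the collar's underside. From the bend (150 mm below, on the centre line) an 8 mm toe runs 38 mm toward +x, sloping 15 degrees down while the rod is upright: with the rod leaning 38 degrees, foot toward +x, the toe slopes 23 degrees up and holds what hangs on it. The toe's yaw may differ from the stand's
- fork_seat (a point): Fixed stand with a two-pronged fork, left or right on the bench. Point: where the rod's centre line rests, at the prongs' top, 200 mm above the bench, on which the collar lies. The 18 mm slot between the prongs runs along the stand's x, open toward -x: prongs end 30 mm before the point, slot ends 12 mm past it. No lips: lift the rod a little, draw it out to -x; hang it by the reverse
- tray: Shallow aluminium tray, fixed on the bench on the side opposite to the stand, 160 x 130 mm (x, y) outside, 4 mm walls, rim 14 mm high, floor 4 mm thick. Origin: centre of its underside, z up
- wrench: Bystander: open-ended steel wrench 160 mm long lying flat on the bench
- driver: Bystander: screwdriver 170 mm long lying on the bench
- socket: Bystander: steel wrench socket, plain cylinder 22 mm across and 24 mm high, standing in the gap some 50 to 80 mm beyond the lifting eye
- spray: Bystander: spray can, 60 mm across, 190 mm high, standing
- jar: Bystander: jar, 68 mm across, 85 mm high, standing
- canister: Bystander: grey oil canister with a handle, 90 x 150 mm, 200 mm high, standing
- piston: Bystander: aluminium piston, 72 mm across, 66 mm high, standing

How it is judged:
By the outcome, as a careful person would: the job done as asked, in the order asked, and still so for the second after the job is handed in, with the robot touching nothing.
It also fails if it takes over 69 s, if anything falls off the work surface, if the arm or the gripper's body presses on something with over 40 N, if the wrist force passes 120 N, or if a joint passes its speed limit or range.

### The arm

A 6-joint arm with a two-finger parallel gripper is mounted at the origin on the work surface. World frame = base frame: x ahead of the robot, y to its left, z up, the work surface at z = 0. Lengths are in m, angles in rad, forces in N, time in s.
With the tool pointing down it reaches from about 0.3 to 0.875 m from the base axis. Payload 6.4 kg.
Tool frame: the origin (TCP) lies at the very end of the fingers, on their centre line; the grasp point (between the pads) lies tcp_to_grasp behind it (tcp_to_grasp is the distance from the TCP to the grasp point, in m); z points along the fingers, y is the direction in which the jaws open and shut (so a half turn about z gives the same grasp; the last joint's range is limited). The gripper opens to 85 mm and grips with 20 to 120 N. Pads are 22 mm wide; open, the fingers measure 114 mm over their backs; the gripper's body (76 mm by 85 mm) begins 54 mm behind the grasp point. The pads swing forward as they close: fully open they stand 13 mm farther back than shut.
Start: joints at [-1.437, 0.181, 1.607, -0, 1.354, -0.206], TCP at [0.192, -0.542, 0.207] pointing down, gripper open.
Joint ranges: [-2.99, 2.99], [-0.89, 2.07], [0.3, 2.58], [-1.14, 4.28], [0, 2.63], [-3.12, 3.12]. Speed limits (rad/s): [2.57, 2.57, 3.01, 3.14, 3.14, 3.14].

### API

Orientations are given as a unit quaternion [w, x, y, z].
In Python, from bench import get_obs, camera, hand_in, tcp_to_grasp gives the robot as it stands.
- The arm moves only by the shell command python3 -m inch 'ROWS' [OPENING]. ROWS is JSON, a list of rows, each an object with "delta_pos": the shift along the tool's x, y, z in cm, a list of three; "rotation": the turn, a rotation vector about the tool's x, y, z in rad, a list of three. In form: [{"delta_pos": [x, y, z], "rotation": [rx, ry, rz]}, ...]. A call has 1 to 10 rows; each row shifts and turns the commanded pose from where the row before left it, along the tool's axes as they then stand; what a row does not reach is not made up. A row lasts 1/10 s, in which the tool goes at most 50 mm and 8.59 degrees, less where a joint would pass 70% of its speed; a pose out of reach is approached as far as the arm can. A call is refused whole if a number of a shift passes 5 or a number of a turn 0.15, either way. A call with a gripper value outside its range is refused whole. OPENING is the finger opening in cm, from 0 to 8.54, set as the call begins (- or left out, the last holds). The fingers move at their own pace and stop on an object; the grip force is fixed at half the most. Time passes only in rows, so rows that do not move let the fingers close. It gives the time, the measured TCP pose, the force and the opening at its end, in the units of the state.
- get_obs(): the state, without advancing time (a new reading comes with each control period).
- camera(name): name is "side" or "top"; returns a dict with "color" (420x560x3 uint8, red, green, blue), "vfov" (degrees; the focal length in pixels is half the picture's height over the tangent of half this angle, whatever the lens; pixels are square), "cx", "cy" (the principal point, pixels), "k1" (the pictures are not rectified: a ray, as slopes to the right and down, at radius r is drawn at 1 + k1 r^2 times it, then the intrinsics apply), "eye" and "orientation" of the camera in the world. Camera axes: x right, y down, z forward; pixel columns grow to the right and rows downward; lengths in m; the calibration is good to about 2 mm. A picture is of the moment at which its call begins. There is no depth.
- hand_in(): hands the job in, once; it reports no verdict.
The state is a dict: "time_s": time; "q": joint angles; "dq": joint speeds; "joint_efforts": joint torques, N m; "eef_pos": TCP position; "eef_rot": TCP orientation; "wrist_force": force on the tool from outside, world axes, zero at the start; "torque": the same for the moment, N m; "opening": opening from 0.0 (shut) to 1.0 (fully open).
Only numpy, scipy, OpenCV 4.12 (cv2) and the standard library are available. Lean on these libraries where they do the work, as an engineer would, in place of code of your own. Each camera call takes 0.05 s, during which the arm holds its last target.

## Working session

There is one attempt and no reset: what is moved stays moved. The work goes in short steps, Python scripts to look and compute and a shell command to move; the robot and the scene stay as the last step left them, time stands still between calls to the robot, and variables do not carry over. Pictures are saved under pics/ and viewed, and the job is handed in when it is done.

```bash
ls; mkdir -p pics
python3 - <<'E'
from bench import *
import cv2
print(tcp_to_grasp, get_obs())
for n in ("side","top"):
    c=camera(n); cv2.imwrite(f"pics/{n}0.png",c["color"][:,:,::-1]); c.pop("color"); print(n,c)
E
```

```text
pics
0.0187 {'time_s': 0.0, 'q': array([-1.43729794e+00,  1.81544956e-01,  1.60799362e+00, -1.57345580e-05,
        1.35381103e+00, -2.06276999e-01]), 'dq': array([-0.00026947, -0.00131205,  0.00105272,  0.0004626 ,  0.00092541,
        0.00050884]), 'joint_efforts': array([-1.53551773e-03, -4.44865680e+01, -3.51346064e+01, -2.95389782e-04,
        9.21854982e-03, -1.21741192e-05]), 'eef_pos': array([ 0.19157673, -0.54151929,  0.20618895]), 'eef_rot': array([-8.78173489e-04,  9.85603094e-01,  1.69073269e-01,  2.42838427e-05]), 'wrist_force': array([ 0.05194172,  0.39415449, -0.71949044]), 'torque': array([ 0.07616941, -0.06544832, -0.00015576]), 'opening': 0.998099303713213}
side {'vfov': 47.90229426921201, 'cx': 284.43265464524796, 'cy': 211.03329623558602, 'k1': -0.12966770487191706, 'eye': array([0.44522994, 0.95653891, 1.17470305]), 'orientation': array([ 0.02376445, -0.08037874,  0.92594629, -0.3682363 ])}
top {'vfov': 53.47759014213674, 'cx': 286.62038600623225, 'cy': 210.1224602878133, 'k1': -0.09737316475912461, 'eye': array([0.46350789, 0.00934943, 1.11881461]), 'orientation': array([ 0.02652928, -0.70312084,  0.70933498, -0.04196626])}
```

View pics/side0.png

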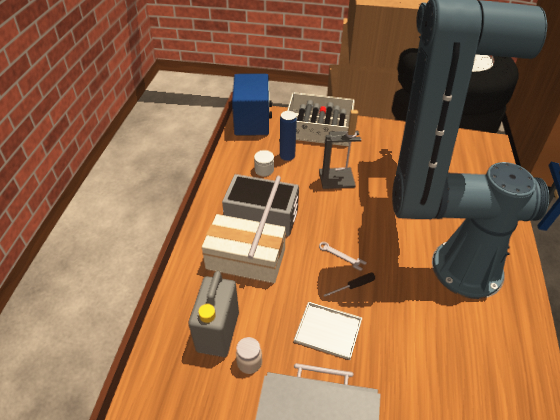

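View pics/top0.png

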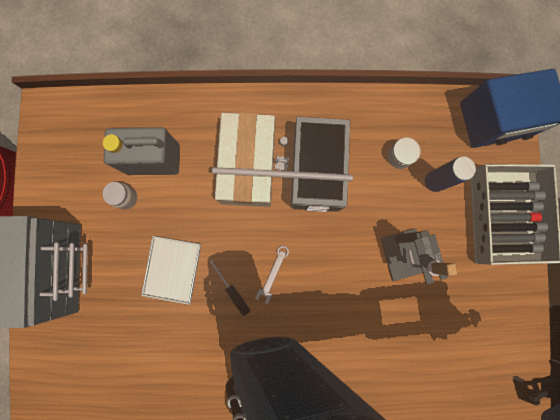

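The side view has the robot at right, nook near (255,225), stand near (338,165), tray (328,330). In the top view (up = +x, left = +y) the stand is near (415,255), the nook gap near (283,160), and the tray (172,270). Next I'll write the helpers and make enlarged crops.

```bash
cat > h.py <<'E'
import numpy as np, cv2
from scipy.spatial.transform import Rotation as R
from bench import get_obs, camera, tcp_to_grasp
def q2R(q): return R.from_quat([q[1],q[2],q[3],q[0]])
class Cam:
    def __init__(s,name):
        c=camera(name); s.img=c["color"][:,:,::-1].copy(); s.c=c
        f=210/np.tan(np.radians(c["vfov"])/2); s.K=np.array([[f,0,c["cx"]],[0,f,c["cy"]],[0,0,1.]])
        s.D=np.array([c["k1"],0,0,0,0.]); s.R=q2R(c["orientation"]).as_matrix(); s.e=np.array(c["eye"])
    def proj(s,P):
        P=np.atleast_2d(P).astype(float); rv=cv2.Rodrigues(s.R.T)[0]
        return cv2.projectPoints(P,rv,-s.R.T@s.e,s.K,s.D)[0][:,0]
    def ray(s,uv):
        # fine inversion
        n=cv2.undistortPointsIter(np.array([[uv]],float),s.K,s.D,None,None,(3,100,1e-12))[0,0]
        return s.R@np.array([n[0],n[1],1.])
    def at(s,uv,z):
        d=s.ray(uv); return s.e+d*(z-s.e[2])/d[2]
    def crop(s,u,v,w,h,k,fn,pts=None):
        im=s.img.copy()
        big=cv2.resize(im[v:v+h,u:u+w],None,fx=k,fy=k,interpolation=cv2.INTER_CUBIC)
        if pts is not None:
            for p in pts:
                cv2.circle(big,(int(round((p[0]-u+.5)*k)),int(round((p[1]-v+.5)*k))),2,(0,255,0),-1)
        for x in range((u//10+1)*10,u+w,10): 
            cv2.line(big,((x-u)*k+k//2,0),((x-u)*k+k//2,5),(0,0,255),1); cv2.putText(big,str(x),((x-u)*k,15),0,.35,(0,0,255),1)
        for y in range((v//10+1)*10,v+h,10):
            cv2.line(big,(0,(y-v)*k+k//2),(5,(y-v)*k+k//2),(0,0,255),1); cv2.putText(big,str(y),(6,(y-v)*k+k//2+4),0,.35,(0,0,255),1)
        cv2.imwrite(fn,big)
def tri(c1,p1,c2,p2):
    d1=c1.ray(p1);d2=c2.ray(p2);d1/=np.linalg.norm(d1);d2/=np.linalg.norm(d2)
    t=np.linalg.lstsq(np.stack([d1,-d2],1),c2.e-c1.e,rcond=None)[0]
    a=c1.e+d1*t[0];b=c2.e+d2*t[1]; return (a+b)/2,np.linalg.norm(a-b)
E
python3 - <<'E'
from h import *
s=Cam("side");t=Cam("top")
s.crop(300,120,80,80,7,"pics/s_stand.png")
s.crop(195,165,110,115,5,"pics/s_nook.png")
t.crop(370,215,95,80,7,"pics/t_stand.png")
t.crop(205,105,155,115,5,"pics/t_nook.png")
E
```

```text
(no output)
```

View pics/s_stand.png

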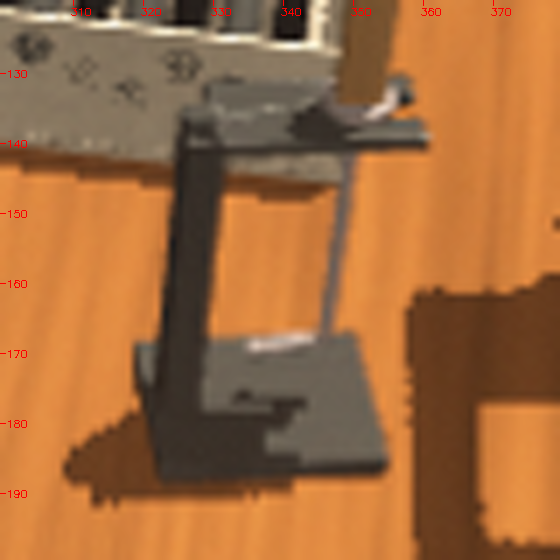

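View pics/t_stand.png

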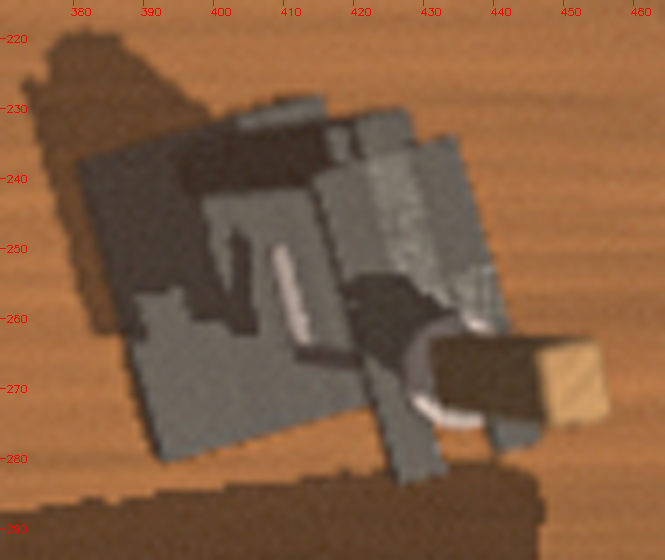

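View pics/s_nook.png

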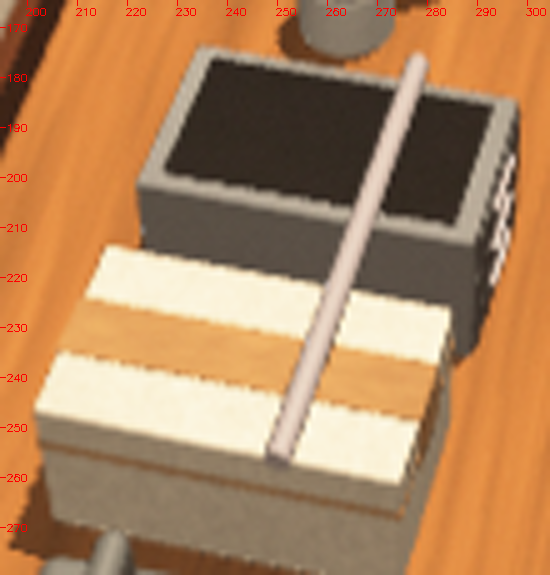

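View pics/t_nook.png

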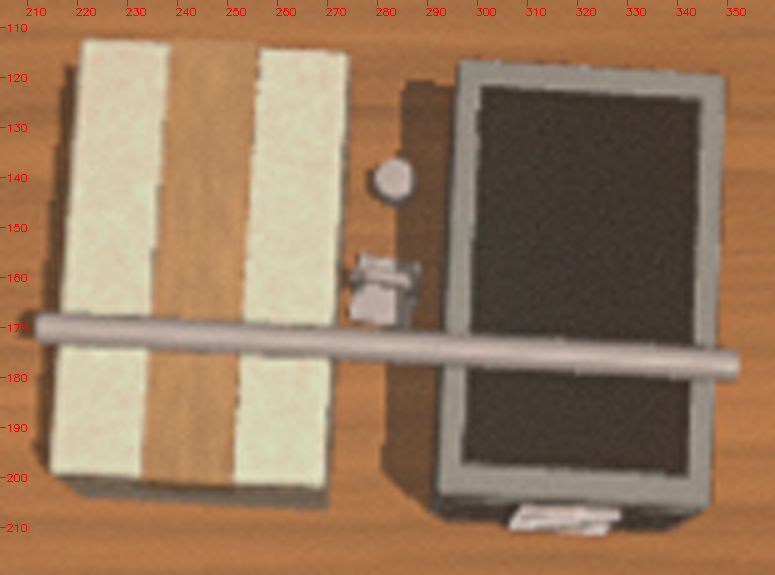

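Run:
```python
from h import *
s=Cam("side");t=Cam("top")
t.crop(268,130,40,50,15,"pics/t_eye.png")
t.crop(405,225,60,62,12,"pics/t_fork.png")
t.crop(130,225,85,90,7,"pics/t_tray.png")
f=lambda p,u0,v0,k:((p[0]+.5)/k-.5+u0,(p[1]+.5)/k-.5+v0)
for n,tp,sp in [("bend",(305,345),(325,338)),("tip",(278,248),(248,347))]:
    print(n,tri(t,f(tp,370,215,7),s,f(sp,300,120,7)))
T=[(83,40),(348,52),(325,487),(50,474),(459,60),(722,75),(708,508),(437,493)]
P=np.array([t.at(f(p,205,105,5),.110)[:2] for p in T]);print(P.round(4))
for a,b in [(0,1),(1,2),(2,3),(3,0),(4,5),(5,6),(6,7),(7,4),(1,4),(2,7)]: print(a,b,np.linalg.norm(P[a]-P[b]).round(4),np.degrees(np.arctan2(*(P[b]-P[a])[::-1])).round(2))
print("tube",t.at(f((35,327),205,105,5),.118),t.at(f((738,365),205,105,5),.118))
print("socket",t.at(f((394,178),205,105,5),.024))
```

```text
bend (array([ 0.42363148, -0.34035312,  0.05155367]), np.float64(0.002842467832944678))
tip (array([ 0.46084532, -0.33324776,  0.04524606]), np.float64(0.00016360859219933532))
[[ 0.8077  0.148 ]
 [ 0.8006  0.0155]
 [ 0.5817  0.0281]
 [ 0.5891  0.1621]
 [ 0.7963 -0.04  ]
 [ 0.7886 -0.1721]
 [ 0.57   -0.1591]
 [ 0.5783 -0.0265]]
0 1 0.1327 -93.1
1 2 0.2192 176.71
2 3 0.1342 86.83
3 0 0.2191 -3.68
4 5 0.1323 -93.32
5 6 0.219 176.6
6 7 0.1329 86.4
7 4 0.2183 -3.54
1 4 0.0556 -94.44
2 7 0.0546 -93.51
tube [0.66033999 0.16883003 0.118     ] [ 0.63943053 -0.17430896  0.118     ]
socket [ 0.75891398 -0.00830189  0.024     ]
```

View pics/t_eye.png

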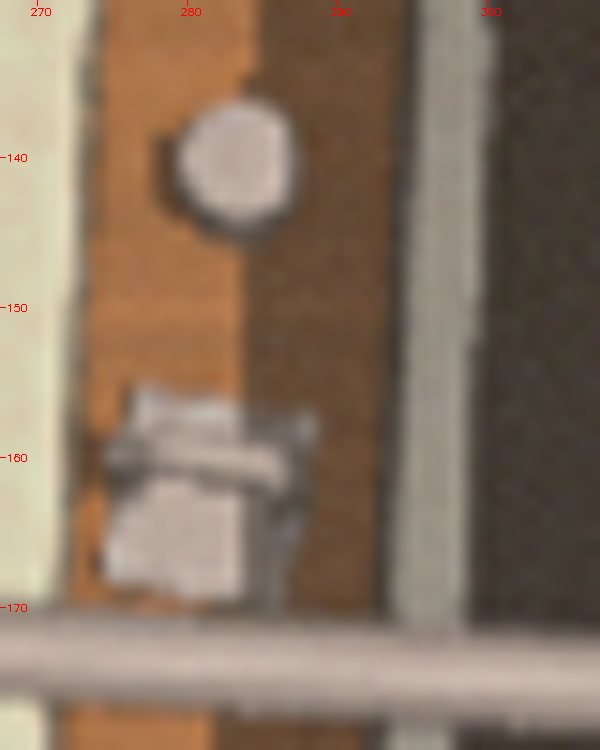

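View pics/t_fork.png

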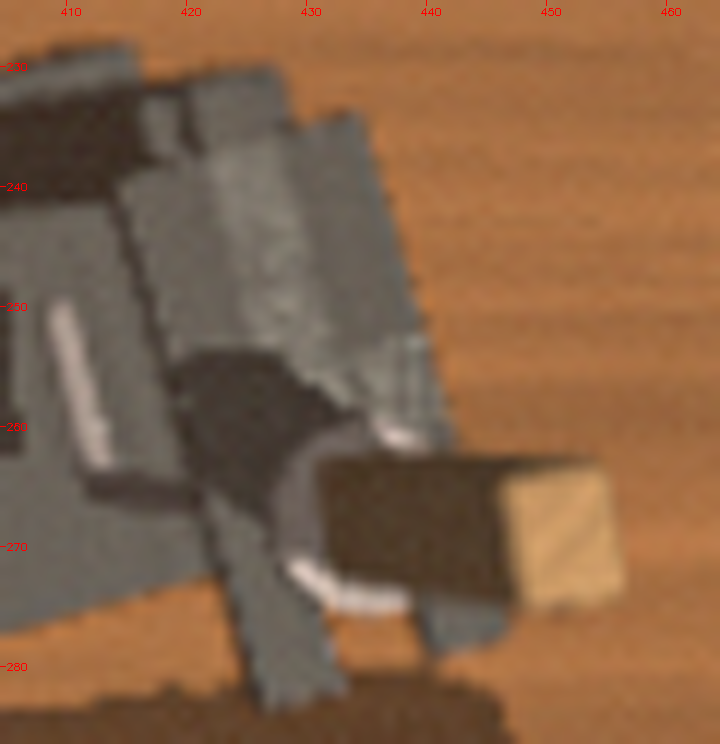

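View pics/t_tray.png

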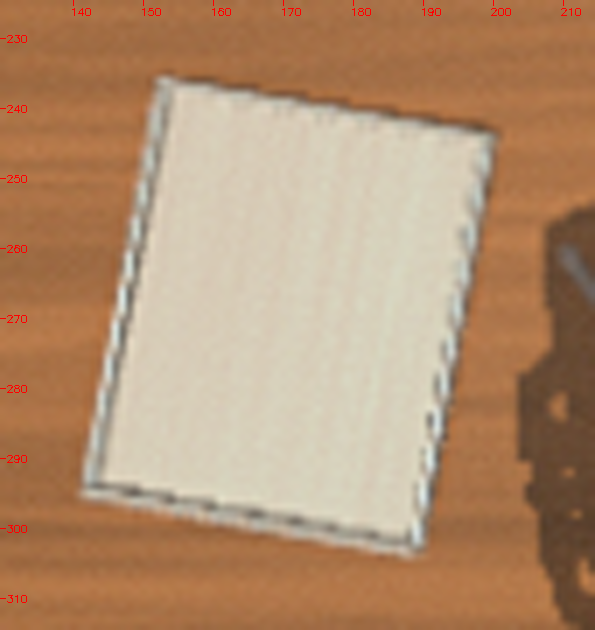

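Run:
```python
from h import *
t=Cam("top");s=Cam("side")
f=lambda p,u0,v0,k:((p[0]+.5)/k-.5+u0,(p[1]+.5)/k-.5+v0)
F=lambda p,z:t.at(f(p,405,225,12),z)[:2]
ang=lambda a,b:np.degrees(np.arctan2(*(b-a)[::-1])).round(1)
print("collar",F((368,517),.206))
H=[F(p,.296) for p in [(500,475),(605,465),(622,602),(518,606)]]
print("handle",np.mean(H,0),ang(H[3],H[0]),ang(H[2],H[1]),[np.linalg.norm(H[i]-H[(i+1)%4]).round(4) for i in range(4)])
print("toe bend",F((92,478),.05),"tip",F((60,300),.04),ang(F((92,478),.05),F((60,300),.04)))
L=F((340,690),.2);Rr=F((432,655),.2);print("prong ends",L,Rr,np.linalg.norm(L-Rr),ang(Rr,L)-90)
L0=F((262,705),.2);R0=F((505,635),.2);print("outer ends",L0,R0,np.linalg.norm(L0-R0),ang(R0,L0)-90)
print("left edge", ang(F((262,705),.2),F((115,195),.2)),"right edge",ang(F((455,440),.2),F((360,115),.2)))
E=lambda p,z:t.at(f(p,268,130,15),z)[:2]
fl,fr,nl,nr=[E(p,.006) for p in [(135,388),(315,415),(106,580),(272,612)]]
print("foot",fl,fr,nl,nr,"w",np.linalg.norm(fl-fr),"l",np.linalg.norm(fl-nl),ang(nl,fl),ang(fr,fl)-90)
a,b=E((112,458),.035),E((288,482),.035);c=E((200,463),.0415)
print("loop",a,b,np.linalg.norm(a-b),"top",c)
G=[t.at(f(p,130,225,7),.014)[:2] for p in [(160,77),(495,132),(418,553),(84,492)]]
print("tray",np.mean(G,0),[np.linalg.norm(G[i]-G[(i+1)%4]).round(4) for i in range(4)],ang(G[3],G[0]),ang(G[2],G[1]))
```

```text
collar [ 0.42133135 -0.33977878]
handle [ 0.42145246 -0.33877345] 6.1 5.3 [np.float64(0.0184), np.float64(0.023), np.float64(0.0182), np.float64(0.022)]
toe bend [ 0.42370861 -0.33829317] tip [ 0.46210032 -0.33564593] 3.9
prong ends [ 0.38918158 -0.33562748] [ 0.3952303  -0.35354259] 0.018908681414419124 18.700000000000003
outer ends [ 0.38676648 -0.32060381] [ 0.39859886 -0.36778683] 0.048644032619597884 14.099999999999994
left edge 14.7 right edge 14.8
foot [0.72140388 0.01047001] [ 0.7162348  -0.02214025] [0.68601667 0.01595583] [ 0.67996252 -0.01399106] w 0.03301739145542757 l 0.035809895921852256 -8.8 -9.0
loop [0.70209698 0.01458473] [ 0.69761094 -0.01642916] 0.03133664837763029 top [ 0.69968523 -0.00087061]
tray [0.41649473 0.29181933] [np.float64(0.13), np.float64(0.1599), np.float64(0.1289), np.float64(0.1585)] -9.8 -10.2
```

The top view measurements match the given sizes: gap 55 mm (54 given), tray 160x130, foot 36x33. Results:

| Item | Position (m) | Yaw |
|---|---|---|
| Nook origin | ≈(0.670,-0.005) | -3.4° |
| Eye | ≈(0.7005,-0.002) | -9° |
| Socket | (0.759,-0.008) | n/a |
| Fork seat | ≈(0.4217,-0.337) | 14.7° |
| Rod | (0.4214,-0.339) | ≈5.5° |
| Tray | (0.4165,0.292) | -10° |

Next I'll move above the handle.

```bash
cat >> h.py <<'E'
def toolR(yaw,lean):
    """rod-aligned tool: x=hook x side, z down along rod; yaw deg world of hook x, lean deg (foot toward +x)"""
    return R.from_euler('z',yaw,degrees=True)*R.from_euler('y',-lean,degrees=True)*R.from_matrix(np.diag([1,-1,-1.]))
def delta(target_pos,target_R):
    o=get_obs(); Rc=q2R(o["eef_rot"]); d=Rc.inv().apply(np.array(target_pos)-o["eef_pos"])*100
    rv=(Rc.inv()*target_R).as_rotvec()
    print("pos",o["eef_pos"].round(4),"shift cm (before turn)",d.round(2),"turn",rv.round(3),"|t| deg",np.degrees(np.linalg.norm(rv)).round(1),
      "shift if turned first",target_R.inv().apply(np.array(target_pos)-o["eef_pos"]).round(4)*100)
def log():
    import json
    o=get_obs(); open("log.jsonl","a").write(json.dumps([list(map(float,o["q"])),list(map(float,o["eef_pos"])),list(map(float,o["eef_rot"]))])+"\n")
    print(o["time_s"],"q",o["q"].round(3),"F",o["wrist_force"].round(2),"T",o["torque"].round(3),"op",round(o["opening"],3),"pos",o["eef_pos"].round(4),
      "tool z",q2R(o["eef_rot"]).apply([0,0,1]).round(3),"yaw x",np.degrees(np.arctan2(*q2R(o["eef_rot"]).apply([1,0,0])[1::-1])).round(2))
E
python3 - <<'E'
from h import *
log()
delta([.4214,-.339,.35],toolR(5.5,0))
E
```

```text
0.4 q [-1.437  0.181  1.607  0.     1.354 -0.206] F [-0.13  0.21  0.23] T [-0.032 -0.011 -0.041] op 0.998 pos [ 0.1917 -0.5421  0.207 ] tool z [-0.  0. -1.] yaw x 19.47
pos [ 0.1917 -0.5421  0.207 ] shift cm (before turn) [ 28.43 -11.49 -14.3 ] turn [-0.    -0.     0.244] |t| deg 14.0 shift if turned first [ 24.81 -18.01 -14.3 ]
```

```bash
python3 -m inch '[{"delta_pos":[0,0,-3.6],"rotation":[0,0,0]},{"delta_pos":[0,0,-3.6],"rotation":[0,0,0]},{"delta_pos":[0,0,-3.6],"rotation":[0,0,0]},{"delta_pos":[0,0,-3.5],"rotation":[0,0,0]},{"delta_pos":[2.8,-1.1,0],"rotation":[0,0,0]},{"delta_pos":[2.8,-1.1,0],"rotation":[0,0,0]},{"delta_pos":[2.8,-1.1,0],"rotation":[0,0,0]},{"delta_pos":[2.8,-1.1,0],"rotation":[0,0,0]},{"delta_pos":[2.8,-1.1,0],"rotation":[0,0,0]},{"delta_pos":[2.8,-1.1,0],"rotation":[0,0,0]}]'
python3 -c "from h import *;log()"
python3 -m inch '[{"delta_pos":[2.8,-1.2,0],"rotation":[0,0,0]},{"delta_pos":[2.8,-1.2,0],"rotation":[0,0,0]},{"delta_pos":[2.8,-1.2,0],"rotation":[0,0,0]},{"delta_pos":[2.8,-1.2,0],"rotation":[0,0,0]},{"delta_pos":[0,0,0],"rotation":[0,0,0.12]},{"delta_pos":[0,0,0],"rotation":[0,0,0.124]},{"delta_pos":[0,0,0],"rotation":[0,0,0]},{"delta_pos":[0,0,0],"rotation":[0,0,0]}]'
python3 - <<'E'
from h import *
log()
delta([.4214,-.339,.2363],toolR(5.5,0))
s=Cam("side");t=Cam("top")
cv2.imwrite("pics/s1.png",s.img);cv2.imwrite("pics/t1.png",t.img)
E
```

```text
time_s: 1.4
eef_pos: [0.3288, -0.423, 0.3502]
eef_rot: [0.0, 0.986, 0.169, 0.0]
wrist_force: [0.3, -0.9, -0.0]
opening: 1.001
1.4 q [-1.132  0.01   1.508  0.     1.623  0.099] F [ 0.29 -0.88 -0.05] T [-0.034  0.046  0.004] op 1.001 pos [ 0.3288 -0.423   0.3502] tool z [ 0. -0. -1.] yaw x 19.46
time_s: 2.2
eef_pos: [0.4176, -0.3413, 0.3501]
eef_rot: [-0.0, 0.999, 0.049, 0.0]
wrist_force: [0.1, 0.3, -0.4]
opening: 0.999
2.2 q [-0.905  0.018  1.5    0.     1.623  0.566] F [ 0.12  0.32 -0.43] T [-0.016  0.04  -0.02 ] op 0.999 pos [ 0.4176 -0.3413  0.3501] tool z [ 0.  0. -1.] yaw x 5.67
pos [ 0.4176 -0.3413  0.3501] shift cm (before turn) [ 0.4  -0.2  11.38] turn [-0.    -0.     0.003] |t| deg 0.2 shift if turned first [ 0.4  -0.2  11.38]
```

View pics/s1.png

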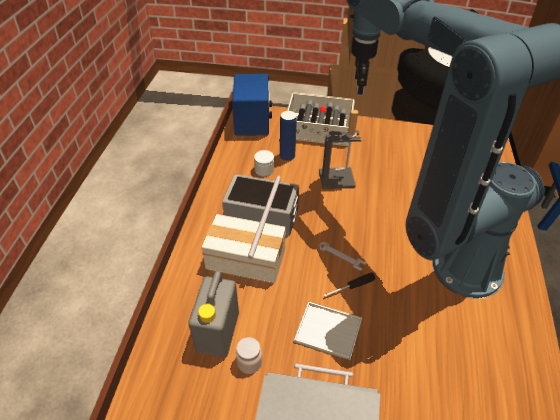

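View pics/t1.png

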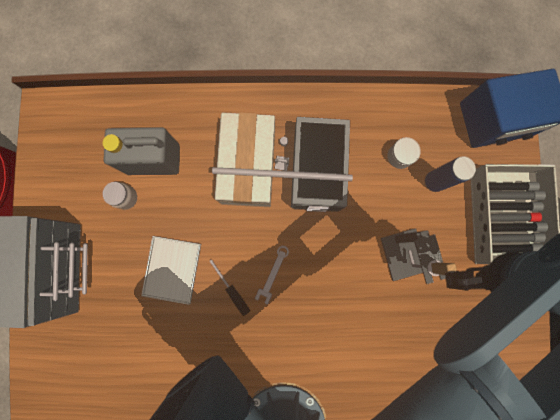

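Run:
```python
from h import *
s=Cam("side");t=Cam("top")
o=get_obs()
P=[[.4214,-.339,.296],[.4214,-.339,.255],[.4214,-.339,.206],o["eef_pos"]]
s.crop(310,60,80,90,7,"pics/s2.png",s.proj(P)); t.crop(410,240,70,60,9,"pics/t2.png",t.proj(P))
```

```text
(no output)
```

View pics/s2.png

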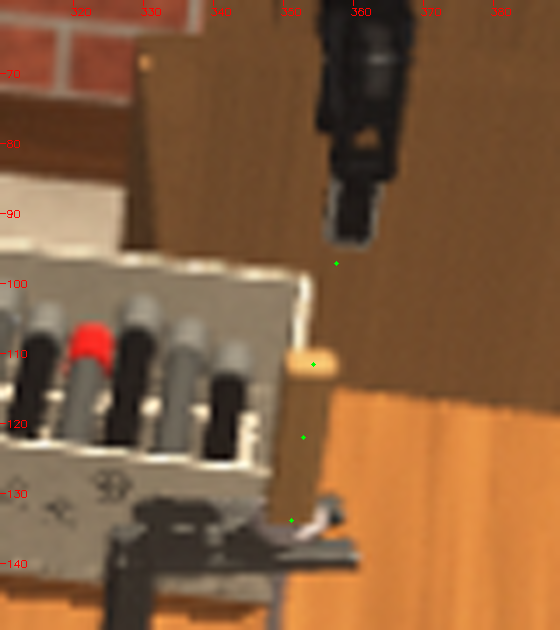

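View pics/t2.png

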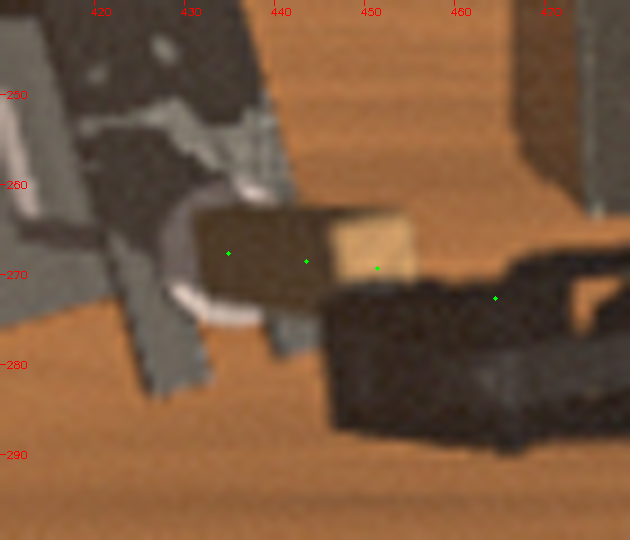

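Run:
```python
from h import *
s=Cam("side");t=Cam("top")
o=get_obs();Rc=q2R(o["eef_rot"])
P=[o["eef_pos"]+Rc.apply([x,y,z]) for x in(-.011,.011) for y in (-.0425,-.057,.0425,.057) for z in(-.013,-.06)]
s.crop(330,40,60,70,9,"pics/s3.png",s.proj(P)); t.crop(420,240,90,60,8,"pics/t3.png",t.proj(P))
```

```text
(no output)
```

View pics/s3.png

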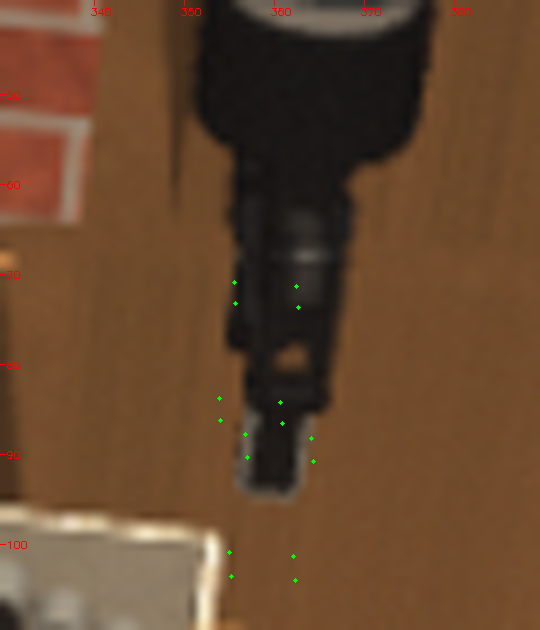

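View pics/t3.png

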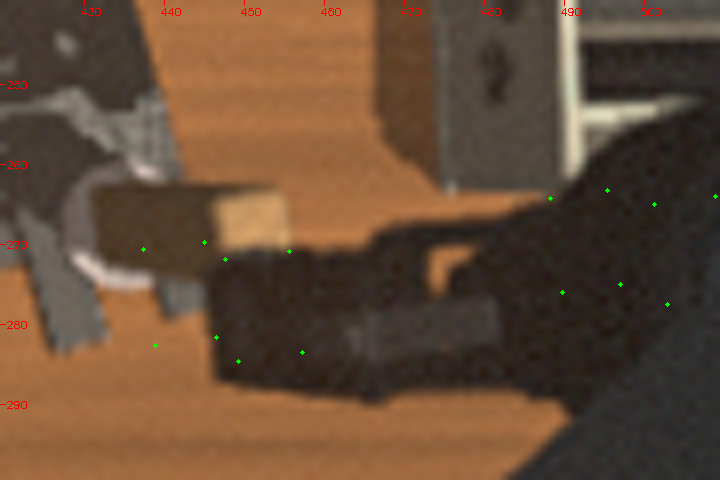

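Run:
```python
from h import *
s=Cam("side");t=Cam("top")
o=get_obs();Rc=q2R(o["eef_rot"])
for a,b in [((447,279),(358.5,94.5)),((447.5,271),(355.8,94)),((447.5,287),(361.5,94))]:
    p,e=tri(t,a,s,b);print(p,e,Rc.inv().apply(p-o["eef_pos"]))
s.crop(320,0,120,120,6,"pics/s4.png")
```

```text
[ 0.41308792 -0.28880078  0.39329811] 0.00709984600076854 [ 0.00059018 -0.0528359  -0.04324238]
[ 0.4241818  -0.29079958  0.3923831 ] 0.001322495598234324 [ 0.01144131 -0.04978256 -0.04232778]
[ 0.40195348 -0.28718112  0.39767478] 0.01210314039002887 [-0.0103378  -0.05551582 -0.04761865]
```

View pics/s4.png

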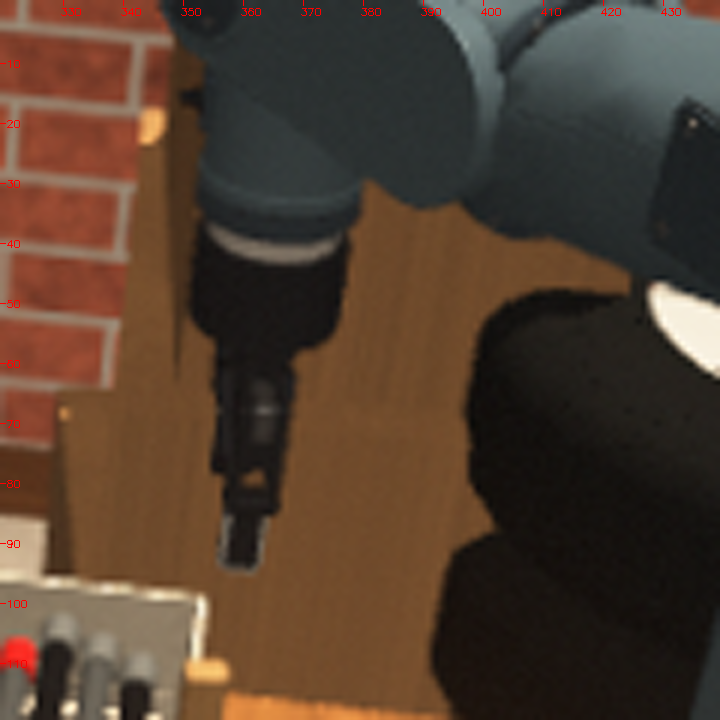

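The finger corners triangulate to ±11 mm in tool x, so the TCP agrees with the cameras. The handle top at side (355,111) matches the model. I'll correct xy and descend.

```bash
python3 -m inch '[{"delta_pos":[0.4,-0.2,0],"rotation":[0,0,0]},{"delta_pos":[0,0,2],"rotation":[0,0,0]},{"delta_pos":[0,0,2],"rotation":[0,0,0]},{"delta_pos":[0,0,2],"rotation":[0,0,0]},{"delta_pos":[0,0,2],"rotation":[0,0,0]},{"delta_pos":[0,0,2],"rotation":[0,0,0]},{"delta_pos":[0,0,1.4],"rotation":[0,0,0]},{"delta_pos":[0,0,0],"rotation":[0,0,0]}]'
python3 - <<'E'
from h import *
log()
delta([.4214,-.339,.2363],toolR(5.5,0))
s=Cam("side");t=Cam("top")
s.crop(310,60,80,100,6,"pics/s5.png");t.crop(400,230,100,70,7,"pics/t5.png")
E
```

```text
time_s: 3.4
eef_pos: [0.4207, -0.3378, 0.2338]
eef_rot: [-0.002, 0.999, 0.048, -0.001]
wrist_force: [0.2, -0.4, 0.1]
opening: 1.0
3.4 q [-0.897  0.082  1.662  0.     1.401  0.578] F [ 0.21 -0.39  0.11] T [0.028 0.012 0.013] op 1.0 pos [ 0.4207 -0.3378  0.2338] tool z [-0.003  0.003 -1.   ] yaw x 5.5
pos [ 0.4207 -0.3378  0.2338] shift cm (before turn) [ 0.06  0.12 -0.25] turn [-0.004  0.002 -0.   ] |t| deg 0.2 shift if turned first [ 0.06  0.13 -0.25]
```

View pics/s5.png

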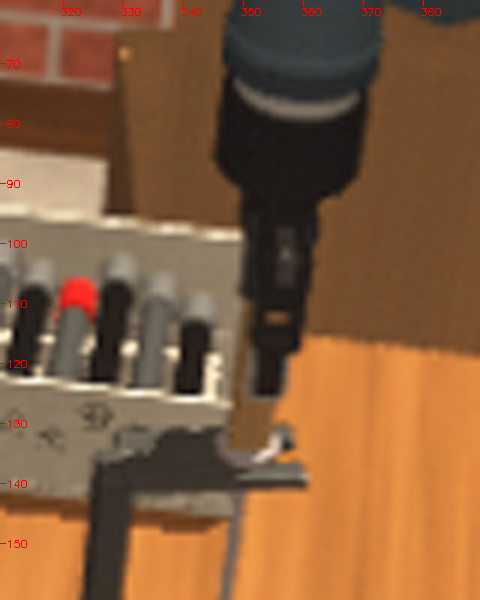

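View pics/t5.png

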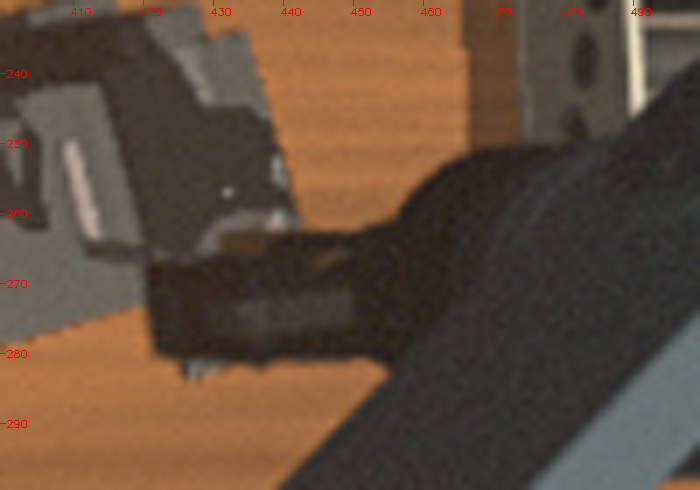

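```bash
python3 -m inch '[{"delta_pos":[0.05,0.1,-0.1],"rotation":[0,0,0]},{"delta_pos":[0,0,0],"rotation":[0,0,0]}]'
python3 -m inch '[{"delta_pos":[0,0,0],"rotation":[0,0,0]},{"delta_pos":[0,0,0],"rotation":[0,0,0]},{"delta_pos":[0,0,0],"rotation":[0,0,0]},{"delta_pos":[0,0,0],"rotation":[0,0,0]},{"delta_pos":[0,0,0],"rotation":[0,0,0]},{"delta_pos":[0,0,0],"rotation":[0,0,0]},{"delta_pos":[0,0,0],"rotation":[0,0,0]},{"delta_pos":[0,0,0],"rotation":[0,0,0]}]' 0
python3 - <<'E'
from h import *
log()
s=Cam("side");t=Cam("top")
s.crop(310,80,80,100,6,"pics/s6.png");t.crop(400,230,100,70,7,"pics/t6.png")
E
```

```text
time_s: 3.7
eef_pos: [0.4226, -0.3406, 0.2385]
eef_rot: [0.001, 0.999, 0.048, 0.001]
wrist_force: [-0.2, -0.3, 0.1]
opening: 0.998
time_s: 4.5
eef_pos: [0.4221, -0.3399, 0.2372]
eef_rot: [-0.0, 0.999, 0.048, 0.0]
wrist_force: [0.5, 1.2, 1.4]
opening: 0.226
4.5 q [-0.897  0.082  1.656  0.     1.404  0.578] F [0.48 1.25 1.36] T [ 0.19  -0.01   0.013] op 0.226 pos [ 0.4221 -0.3399  0.2372] tool z [ 0.  0. -1.] yaw x 5.49
```

View pics/s6.png

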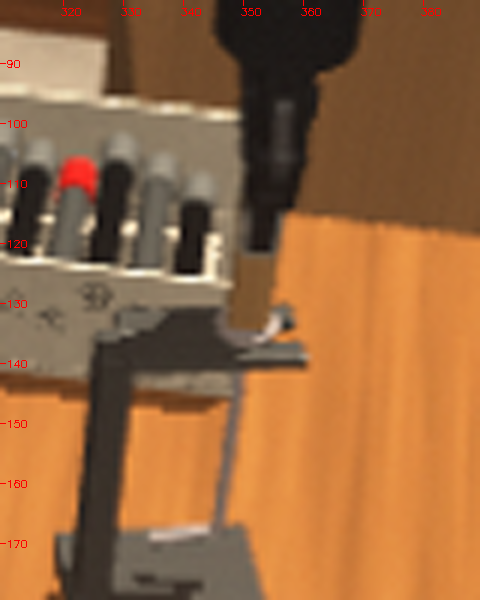

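View pics/t6.png

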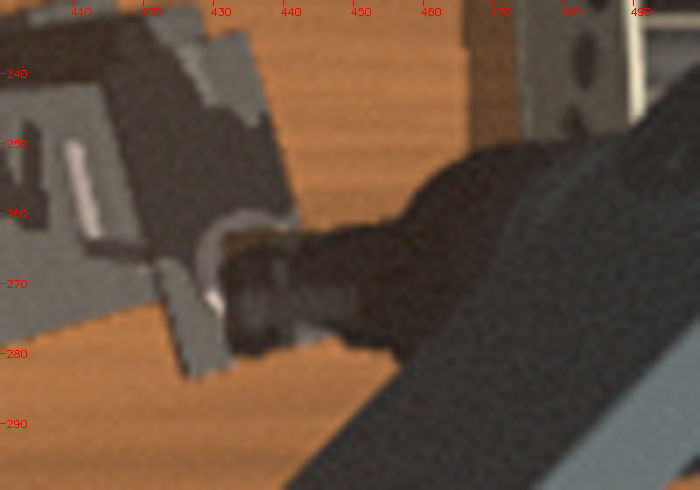

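Gripped: opening is 19.3 mm against the 20 mm handle. Now I'll lift it a little and draw it out toward the stand's -x.

```bash
python3 -m inch '[{"delta_pos":[0,0,-0.4],"rotation":[0,0,0]},{"delta_pos":[0,0,-0.4],"rotation":[0,0,0]},{"delta_pos":[0,0,-0.4],"rotation":[0,0,0]},{"delta_pos":[0,0,0],"rotation":[0,0,0]}]'
python3 -c "from h import *;log()"
python3 -m inch '[{"delta_pos":[-1,0.16,0],"rotation":[0,0,0]},{"delta_pos":[-1,0.16,0],"rotation":[0,0,0]},{"delta_pos":[-1,0.16,0],"rotation":[0,0,0]},{"delta_pos":[-1,0.16,0],"rotation":[0,0,0]},{"delta_pos":[-1,0.16,0],"rotation":[0,0,0]},{"delta_pos":[-1,0.16,0],"rotation":[0,0,0]},{"delta_pos":[-1,0.16,0],"rotation":[0,0,0]},{"delta_pos":[0,0,0],"rotation":[0,0,0]}]'
python3 - <<'E'
from h import *
log()
s=Cam("side");t=Cam("top")
s.crop(310,70,90,120,5,"pics/s7.png");t.crop(380,220,120,90,6,"pics/t7.png")
E
```

```text
time_s: 5.0
eef_pos: [0.4223, -0.3403, 0.2499]
eef_rot: [0.001, 0.999, 0.048, 0.0]
wrist_force: [0.2, 0.2, -2.4]
opening: 0.231
5.0 q [-0.897  0.072  1.64  -0.     1.427  0.578] F [ 0.17  0.22 -2.36] T [-0.036 -0.021  0.008] op 0.231 pos [ 0.4223 -0.3403  0.2499] tool z [ 0.001 -0.001 -1.   ] yaw x 5.48
time_s: 5.8
eef_pos: [0.3522, -0.3582, 0.2491]
eef_rot: [0.0, 0.999, 0.047, -0.0]
wrist_force: [0.1, 1.3, -1.9]
opening: 0.224
5.8 q [-1.03  -0.019  1.735 -0.     1.425  0.446] F [ 0.12  1.35 -1.94] T [ 0.017  0.011 -0.001] op 0.224 pos [ 0.3522 -0.3582  0.2491] tool z [-0. -0. -1.] yaw x 5.41
```

View pics/s7.png

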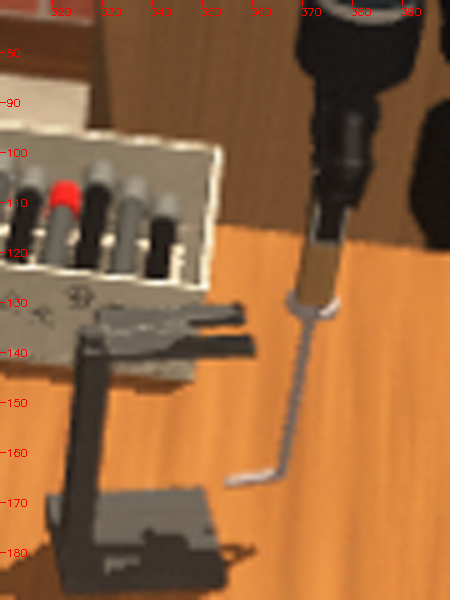

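View pics/t7.png

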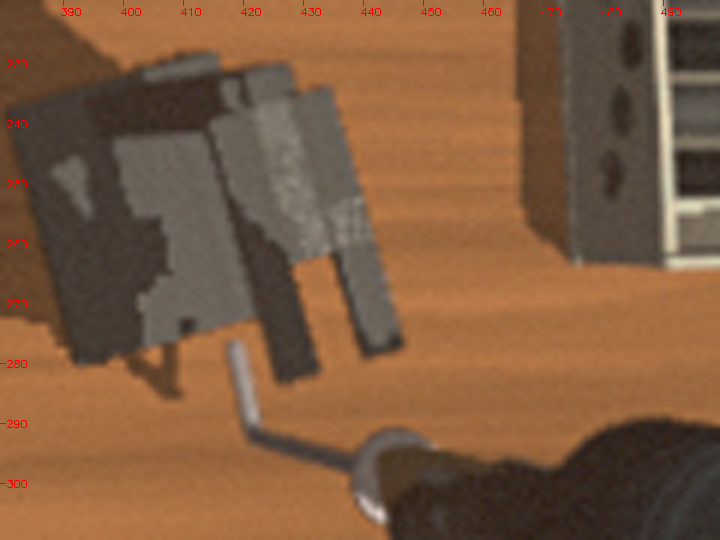

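Run:
```python
from h import *
s=Cam("side");t=Cam("top")
f=lambda p,u0,v0,k:((p[0]+.5)/k-.5+u0,(p[1]+.5)/k-.5+v0)
A=lambda p:t.at(f(p,380,220,6),.2)[:2]
a,b,c,d=A((292,263)),A((330,250)),A((318,370)),A((368,355))
x0=(a+b)/2;x1=(c+d)/2
u=(x0-x1);print("slot",x0,x1,np.linalg.norm(u),np.degrees(np.arctan2(u[1],u[0])),np.linalg.norm(a-b),np.linalg.norm(c-d))
u/=np.linalg.norm(u);print("seat",x0-u*.012,x1+u*.030)
o=get_obs();Rc=q2R(o["eef_rot"])
for n,p,q in [("bend",(251,433),(283,475)),("tip",(235,341),(226,484))]:
    P,e=tri(t,f(p,380,220,6),s,f(q,310,70,5));print(n,P,e,"tool",Rc.inv().apply(P-o["eef_pos"]).round(4))
```

```text
slot [ 0.43299923 -0.33373464] [ 0.39349669 -0.34472522] 0.041002961722053685 15.547874931856171 0.015468704944601784 0.020083577627494298
seat [ 0.42143834 -0.33695117] [ 0.4223989  -0.33668392]
bend [ 0.35325181 -0.35522241  0.06583894] 0.0024224518739050893 tool [-0.0003 -0.0025  0.1833]
tip [ 0.39191171 -0.35413295  0.05176352] 0.001153394402970349 tool [3.830e-02 1.000e-04 1.974e-01]
```

Rod is drawn out cleanly, and the bend and tip match the model in the tool frame. The fork seat refines to (0.4219,-0.3368). Next I'll fit arm kinematics to check that the leaning poses are within joint ranges.

```bash
cat > kin.py <<'E'
from h import *
import json
from scipy.optimize import least_squares
Rz=lambda a:R.from_euler('z',a); Ry=lambda a:R.from_euler('y',a)
def fk(q,p):
    h,L1,L2,d,L3,yoff=p
    r=Rz(q[0]); P=np.array([0,0,h])+r.apply([0,d,0])
    r=r*Ry(q[1]); P=P+r.apply([0,0,L1])
    r=r*Ry(q[2]); P=P+r.apply([0,0,L2])
    r=r*Rz(q[3])*Ry(q[4]); 
    r2=r*Rz(q[5]+yoff); P=P+r.apply([0,0,L3])
    return P,r2
D=[json.loads(l) for l in open("log.jsonl")]
def res(p):
    o=[]
    for q,pos,rot in D:
        P,r=fk(q,p); o+=list(P-pos)
    return o
def yaw():
    return 0
S=least_squares(res,[.2,.45,.4,.118,.3,0]); P0=S.x.copy()
# yaw offset & sign check
LIM=np.array([[-2.99,2.99],[-.89,2.07],[.3,2.58],[-1.14,4.28],[0,2.63],[-3.12,3.12]])
def setoff():
    q,pos,rot=D[0]; _,r=fk(q,P0); rel=r.inv()*q2R(rot); return rel
REL=setoff()
def ik(pos,Rt,q0):
    def g(q):
        P,r=fk(q,P0); return np.r_[(P-pos)*10,((r*REL).inv()*Rt).as_rotvec()]
    s=least_squares(g,np.clip(q0,LIM[:,0]+1e-3,LIM[:,1]-1e-3),bounds=(LIM[:,0],LIM[:,1]))
    return s.x,np.linalg.norm(s.fun)
if __name__=="__main__":
    print(P0,np.abs(S.fun).max())
    for q,pos,rot in D: print(((fk(q,P0)[1]*REL).inv()*q2R(rot)).as_rotvec().round(3))
E
python3 kin.py
```

```text
[1.13221868 0.34921934 0.51123613 0.11781467 1.15818648 0.        ] 0.009448580584809352
[0. 0. 0.]
[ 0. -0.  0.]
[0. 0. 0.]
[0. 0. 0.]
[ 0. -0. -0.]
[0. 0. 0.]
[ 0.  0. -0.]
```

```bash
python3 -m inch '[{"delta_pos":[-0.5,-0.5,-2],"rotation":[0,0,0]},{"delta_pos":[-0.5,-0.5,-2],"rotation":[0,0,0]},{"delta_pos":[0,-1,-2],"rotation":[0,0.13,0]},{"delta_pos":[0,-1,0],"rotation":[0,0.13,0]},{"delta_pos":[0,-1,0],"rotation":[0,0.13,0]},{"delta_pos":[0,-1,0],"rotation":[0,0.13,0]},{"delta_pos":[0,0,0],"rotation":[0,0.143,0]},{"delta_pos":[0,0,0],"rotation":[0,0,0]},{"delta_pos":[0,0,0],"rotation":[0,0,0]}]'
python3 -c "from h import *;log()"
cat kin.py | sed 's/h,L1,L2,d,L3,yoff=p/h,L1,L2,d,L3,a=p/; s/apply(\[0,0,L1\])/apply([a,0,L1])/; s/+yoff//' > k2.py; mv k2.py kin.py; sed -i 's/\[.2,.45,.4,.118,.3,0\]/[.2,.45,.4,.118,.3,0]/' kin.py; python3 kin.py
```

```text
time_s: 6.9
eef_pos: [0.3379, -0.3096, 0.3089]
eef_rot: [-0.015, 0.945, 0.044, 0.324]
wrist_force: [-0.0, 0.3, -1.1]
opening: 0.23
6.9 q [-1.539 -0.398  2.071  0.659  1.528 -0.11 ] F [-0.02  0.32 -1.06] T [-0.002  0.527 -0.011] op 0.23 pos [ 0.3379 -0.3096  0.3089] tool z [ 0.611  0.057 -0.79 ] yaw x 5.31
[ 0.24053955  0.42611011  0.5084323   0.11776153  0.34360282 -0.00286348] 0.012239908822610668
[0. 0. 0.]
[ 0. -0.  0.]
[0. 0. 0.]
[0. 0. 0.]
[ 0. -0. -0.]
[0. 0. 0.]
[ 0.  0. -0.]
[ 0.  0. -0.]
```

```bash
python3 - <<'E'
s=open('kin.py').read()
s=s.replace("h,L1,L2,d,L3,a=p","h,L1,L2,d,L3,a,r0,e,w=p").replace("apply([0,d,0])","apply([r0,d,0])").replace("apply([0,0,L2])","apply([e,0,L2])").replace("apply([0,0,L3])","apply([w,0,L3])").replace("[.2,.45,.4,.118,.3,0]","[.2,.45,.4,.118,.3,0,0,0,0]")
s=s.replace("S=least_squares(res,","S=least_squares(lambda p:np.r_[res(p),p[5:]*.02],")
open('kin.py','w').write(s)
E
python3 kin.py | head -3
python3 - <<'E'
from kin import *
print(np.array(S.fun[:-4]).reshape(-1,3).round(4))
# hook poses
def tcp(bend,yaw,lean):
    Rt=toolR(yaw,lean); return np.array(bend)-Rt.apply([-.0005,-.001,.1865]),Rt
q=get_obs()["q"]
for bend,yaw,lean in [((.60,0,.03),-8,38),((.69,0,.03),-8,38),((.69,0,.1),-8,38),((.42,.29,.03),-10,38),((.42,.29,.03),20,38),((.42,.29,.03),40,38),((.42,.29,.1),40,38)]:
    p,Rt=tcp(bend,yaw,lean); x,e=ik(p,Rt,q); print(bend,yaw,lean,p.round(3),x.round(2),e.round(4))
E
```

```text
[ 3.13004638e-01  4.38122416e-01  5.14483506e-01  1.17799887e-01
  3.43114744e-01  2.85788263e-05 -3.73951261e-04  8.50075519e-02
 -3.11059132e-04] 0.0017001510388378908
[[ 0.     -0.     -0.    ]
 [-0.      0.0001  0.    ]
 [-0.      0.0001  0.    ]
 [ 0.     -0.     -0.    ]
 [ 0.     -0.     -0.    ]
 [ 0.     -0.      0.    ]
 [ 0.     -0.      0.    ]
 [ 0.     -0.      0.    ]]
(0.6, 0, 0.03) -8 38 [0.487 0.015 0.177] [-0.27 -0.47  2.39  0.15  0.57  1.33] 0.0
(0.69, 0, 0.03) -8 38 [0.577 0.015 0.177] [-0.2  -0.18  2.19  0.09  0.47  1.44] 0.0
(0.69, 0, 0.1) -8 38 [0.577 0.015 0.247] [-0.2  -0.29  2.12  0.07  0.65  1.47] 0.0
(0.42, 0.29, 0.03) -10 38 [0.307 0.309 0.177] [ 0.96 -0.21  2.22 -0.74  0.97  3.09] 0.0
(0.42, 0.29, 0.03) 20 38 [0.313 0.25  0.177] [ 0.41 -0.81  2.55 -0.05  0.75  1.66] 0.0
(0.42, 0.29, 0.03) 40 38 [0.333 0.216 0.177] [-0.2  -0.89  2.56  0.55  1.13  0.52] 0.0422
(0.42, 0.29, 0.1) 40 38 [0.333 0.216 0.247] [-0.17 -0.89  2.41  0.48  1.27  0.63] 0.081
```

Run:
```python
from kin import *
def tcp(bend,yaw,lean):
    Rt=toolR(yaw,lean); return np.array(bend)-Rt.apply([-.0005,-.001,.1865]),Rt
q0=np.array([-0.2,-.29,2.12,.07,.65,1.47])
for zz in (.03,.12):
  for yaw in range(-40,121,10):
    c=np.array([.4165,.2918,0]);bend=c+[-.02*np.cos(np.radians(yaw)),-.02*np.sin(np.radians(yaw)),zz]
    p,Rt=tcp(bend,yaw,38); x,e=ik(p,Rt,q0)
    mar=np.min(np.minimum(x-LIM[:,0],LIM[:,1]-x)); print(zz,yaw,p.round(3),x.round(2),e.round(4),mar.round(2))
```

```text
0.03 -40 [0.313 0.377 0.177] [ 0.93  0.11  1.82 -0.46  1.28  3.12] 0.3213 0.0
0.03 -30 [0.3   0.358 0.177] [ 0.97  0.    1.95 -0.54  1.19  3.12] 0.2198 0.0
0.03 -20 [0.29  0.337 0.177] [ 1.   -0.1   2.08 -0.63  1.09  3.12] 0.1166 0.0
0.03 -10 [0.284 0.314 0.177] [ 1.02 -0.22  2.22 -0.73  1.    3.12] 0.0098 0.0
0.03 0 [0.282 0.291 0.177] [ 0.93 -0.4   2.35 -0.69  0.88  2.86] 0.0 0.23
0.03 10 [0.284 0.267 0.177] [ 0.75 -0.64  2.48 -0.49  0.79  2.4 ] 0.0 0.1
0.03 20 [0.291 0.245 0.177] [ 0.46 -0.89  2.57 -0.11  0.81  1.73] 0.0141 0.0
0.03 30 [0.301 0.224 0.177] [ 0.22 -0.89  2.53  0.14  0.95  1.23] 0.1227 0.0
0.03 40 [0.314 0.205 0.177] [-0.24 -0.89  2.53  0.51  1.23  0.51] 0.1209 0.0
0.03 50 [0.331 0.188 0.177] [-0.5  -0.89  2.57  0.66  1.37  0.09] 0.0102 0.0
0.03 60 [0.35  0.175 0.177] [-0.54 -0.63  2.47  0.68  1.37 -0.18] 0.0 0.11
0.03 70 [0.371 0.165 0.177] [-0.51 -0.4   2.35  0.67  1.37 -0.36] 0.0 0.23
0.03 80 [0.394 0.159 0.177] [-0.47 -0.21  2.21  0.64  1.4  -0.49] 0.0 0.37
0.03 90 [0.418 0.157 0.177] [-0.41 -0.05  2.07  0.6   1.44 -0.59] 0.0 0.51
0.03 100 [0.441 0.16  0.177] [-0
[... 790 characters left out ...]
  1.3 ] 0.1583 0.0
0.12 40 [0.314 0.205 0.267] [-0.2  -0.89  2.35  0.45  1.4   0.65] 0.1566 0.0
0.12 50 [0.331 0.188 0.267] [-0.47 -0.89  2.38  0.62  1.54  0.23] 0.0536 0.0
0.12 60 [0.35  0.175 0.267] [-0.54 -0.75  2.34  0.66  1.56 -0.02] 0.0 0.14
0.12 70 [0.371 0.165 0.267] [-0.51 -0.53  2.24  0.65  1.56 -0.21] 0.0 0.34
0.12 80 [0.394 0.159 0.267] [-0.47 -0.34  2.11  0.63  1.58 -0.36] 0.0 0.47
0.12 90 [0.418 0.157 0.267] [-0.41 -0.17  1.99  0.6   1.62 -0.47] 0.0 0.59
0.12 100 [0.441 0.16  0.267] [-0.35 -0.02  1.85  0.57  1.67 -0.57] 0.0 0.73
0.12 110 [0.463 0.166 0.267] [-0.28  0.11  1.72  0.53  1.73 -0.66] 0.0 0.86
0.12 120 [0.485 0.176 0.267] [-0.21  0.23  1.58  0.49  1.79 -0.74] 0.0 0.84
```

FK now fits to 0.1 mm. The leaning poses are reachable both at the nook (yaw -7°) and at the tray (yaw about 90°). The eye has to leave by the robot's end, under the tube. Next is the pre-entry pose.

```bash
cat >> h.py <<'E'
BT=np.array([-.0005,-.001,.1865])
def hooktcp(bend,yaw,lean):
    Rt=toolR(yaw,lean); return np.array(bend)-Rt.apply(BT),Rt
def hookstate():
    o=get_obs();Rc=q2R(o["eef_rot"]); b=o["eef_pos"]+Rc.apply(BT); z=Rc.apply([0,0,1]);x=Rc.apply([1,0,0])
    print("bend",b.round(4),"yaw",np.degrees(np.arctan2(x[1],x[0])).round(2),"lean",np.degrees(np.arctan2(np.hypot(z[0],z[1]),-z[2])).round(2))
E
python3 - <<'E'
from h import *
hookstate()
p,Rt=hooktcp([.535,.009,.10],-7,38); delta(p,Rt)
E
```

```text
bend [ 0.4513 -0.2979  0.1613] yaw 5.31 lean 37.83
pos [ 0.3379 -0.3096  0.3089] shift cm (before turn) [  5.2  -32.23  11.87] turn [-0.133  0.003  0.17 ] |t| deg 12.3 shift if turned first [ -0.46 -33.93   7.47]
```

```bash
python3 -m inch '[{"delta_pos":[0,-2,0],"rotation":[0,0,0]},{"delta_pos":[0,-3.4,0],"rotation":[0,0,0]},{"delta_pos":[0,-3.4,0],"rotation":[0,0,0]},{"delta_pos":[0,-3.4,0],"rotation":[0,0,0]},{"delta_pos":[0,-3.4,0],"rotation":[0,0,0]},{"delta_pos":[0,-3.4,0],"rotation":[-0.033,0,0.042]},{"delta_pos":[0,-3.4,0],"rotation":[-0.033,0,0.042]},{"delta_pos":[0,-3.4,0],"rotation":[-0.033,0,0.043]},{"delta_pos":[0,-3.4,0],"rotation":[-0.034,0,0.043]},{"delta_pos":[0,0,0],"rotation":[0,0,0]}]'
python3 - <<'E'
from h import *
log();hookstate()
p,Rt=hooktcp([.535,.009,.10],-7,38); delta(p,Rt)
p,Rt=hooktcp([.535,.009,.018],-7,38); delta(p,Rt)
E
```

```text
time_s: 7.9
eef_pos: [0.3974, -0.0763, 0.3127]
eef_rot: [-0.009, 0.954, -0.035, 0.299]
wrist_force: [0.4, -0.1, -1.8]
opening: 0.226
7.9 q [-0.937 -0.894  2.288  0.486  1.379  0.703] F [ 0.36 -0.06 -1.77] T [-0.009  0.465  0.022] op 0.226 pos [ 0.3974 -0.0763  0.3127] tool z [ 0.571 -0.003 -0.821] yaw x -5.02
bend [ 0.5036 -0.0759  0.1594] yaw -5.02 lean 34.83
pos [ 0.3974 -0.0763  0.3127] shift cm (before turn) [-2.48 -9.7   6.7 ] turn [-0.067  0.058  0.026] |t| deg 5.3 shift if turned first [ -3.1  -10.05   5.88]
pos [ 0.3974 -0.0763  0.3127] shift cm (before turn) [-7.15 -9.38 13.43] turn [-0.067  0.058  0.026] |t| deg 5.3 shift if turned first [ -8.15 -10.05  12.34]
```

Run:
```python
from kin import *
o=get_obs(); print(o["q"].round(4))
for z in (.16,.13,.10,.05,.018):
  for x in (.535,.57):
    p,Rt=hooktcp([x,.009,z],-7,38); a,e=ik(p,Rt,o["q"]); print(x,z,p.round(3),a.round(2),e.round(4))
```

```text
[-0.9369 -0.894   2.2877  0.4856  1.3786  0.7032]
0.535 0.16 [0.421 0.022 0.307] [-0.35 -0.89  2.32  0.16  1.07  1.31] 0.0
0.57 0.16 [0.456 0.022 0.307] [-0.3  -0.74  2.26  0.13  0.97  1.36] 0.0
0.535 0.13 [0.421 0.022 0.277] [-0.35 -0.88  2.37  0.17  1.    1.3 ] 0.0
0.57 0.13 [0.456 0.022 0.277] [-0.3  -0.73  2.31  0.14  0.9   1.35] 0.0
0.535 0.1 [0.421 0.022 0.247] [-0.35 -0.86  2.42  0.18  0.94  1.28] 0.0
0.57 0.1 [0.456 0.022 0.247] [-0.3  -0.7   2.36  0.15  0.83  1.33] 0.0
0.535 0.05 [0.421 0.022 0.197] [-0.35 -0.81  2.5   0.2   0.81  1.25] 0.0
0.57 0.05 [0.456 0.022 0.197] [-0.3  -0.64  2.43  0.17  0.7   1.3 ] 0.0
0.535 0.018 [0.421 0.022 0.165] [-0.35 -0.76  2.55  0.22  0.71  1.22] 0.0
0.57 0.018 [0.456 0.022 0.165] [-0.3  -0.58  2.47  0.19  0.6   1.27] 0.0
```

Joint 2 is right at its stop in that raised, close-in pose, so I'll move forward. I'll enter the gap from above, between the robot's end and the tube (bend x≈0.59).

Run:
```python
from kin import *
o=get_obs()
p,Rt=hooktcp([.59,.005,.15],-7,38); delta(p,Rt)
for z in (.15,.10,.05,.018):
    p,Rt=hooktcp([.59,.005,z],-7,38); a,e=ik(p,Rt,o["q"]); print(p.round(3),a.round(2),e.round(4))
```

```text
pos [ 0.3974 -0.0763  0.3127] shift cm (before turn) [ 4.9  -9.83  5.74] turn [-0.067  0.058  0.026] |t| deg 5.3 shift if turned first [  4.31 -10.32   5.33]
[0.476 0.018 0.297] [-0.29 -0.67  2.25  0.13  0.91  1.36] 0.0
[0.476 0.018 0.247] [-0.29 -0.62  2.32  0.14  0.79  1.34] 0.0
[0.476 0.018 0.197] [-0.29 -0.55  2.39  0.17  0.65  1.3 ] 0.0
[0.476 0.018 0.165] [-0.29 -0.49  2.43  0.19  0.56  1.27] 0.0
```

```bash
python3 -m inch '[{"delta_pos":[1.6,0,1.9],"rotation":[0,0,0]},{"delta_pos":[1.6,-1,1.9],"rotation":[0,0,0]},{"delta_pos":[1.7,-2.2,1.9],"rotation":[0,0,0]},{"delta_pos":[0,-2.2,0],"rotation":[0,0,0]},{"delta_pos":[0,-2.2,0],"rotation":[0,0,0]},{"delta_pos":[0,-2.2,0],"rotation":[0,0,0]},{"delta_pos":[0,0,0],"rotation":[-0.067,0.058,0.026]},{"delta_pos":[0,0,0],"rotation":[0,0,0]},{"delta_pos":[0,0,0],"rotation":[0,0,0]}]'
python3 - <<'E'
from h import *
log();hookstate()
p,Rt=hooktcp([.59,.005,.15],-7,38); delta(p,Rt)
s=Cam("side");t=Cam("top")
o=get_obs();Rc=q2R(o["eef_rot"]);b=o["eef_pos"]+Rc.apply(BT)
L=[b,b+Rc.apply([.0367,0,.0098]),b-Rc.apply([0,0,.15])]
s.crop(200,100,140,150,5,"pics/s8.png",s.proj(L));t.crop(220,110,130,130,5,"pics/t8.png",t.proj(L))
E
```

```text
time_s: 8.8
eef_pos: [0.4755, 0.008, 0.2957]
eef_rot: [0.022, 0.944, -0.065, 0.324]
wrist_force: [0.7, -0.1, -1.6]
opening: 0.227
8.8 q [-0.316 -0.668  2.249  0.139  0.911  1.345] F [ 0.66 -0.13 -1.58] T [ 0.093  0.499 -0.002] op 0.227 pos [0.4755 0.008  0.2957] tool z [ 0.608 -0.084 -0.789] yaw x -7.91
bend [ 0.5887 -0.0066  0.1482] yaw -7.91 lean 37.88
pos [0.4755 0.008  0.2957] shift cm (before turn) [ 0.05 -1.   -0.16] turn [ 0.009  0.002 -0.012] |t| deg 0.9 shift if turned first [ 0.06 -1.   -0.15]
```

View pics/s8.png

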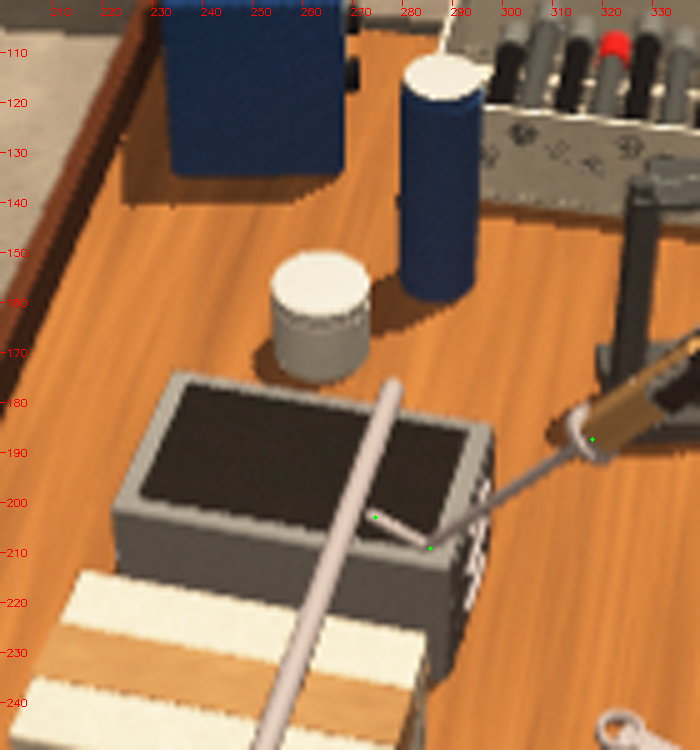

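View pics/t8.png

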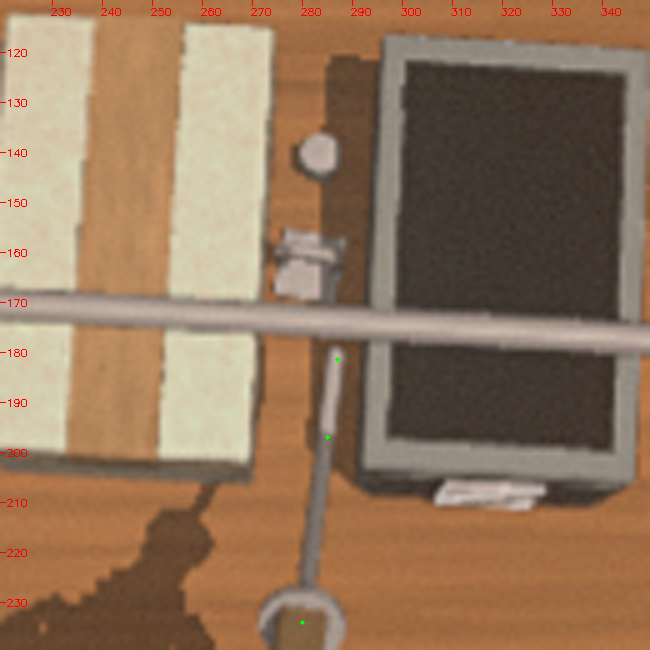

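The overlay matches the bend and toe within about 1 px (top bend (285,197), tip (287,181)). I'll shift 10 mm to +y, then descend into the gap in front of the tube.

```bash
python3 -m inch '[{"delta_pos":[0,-0.6,0],"rotation":[0,0,0]},{"delta_pos":[0,-0.5,0],"rotation":[0,0,0]},{"delta_pos":[0,0,0],"rotation":[0,0,0]},{"delta_pos":[-1,0,1.28],"rotation":[0,0,0]},{"delta_pos":[-1.4,0,1.8],"rotation":[0,0,0]},{"delta_pos":[-1.4,0,1.8],"rotation":[0,0,0]},{"delta_pos":[-1.4,0,1.8],"rotation":[0,0,0]},{"delta_pos":[-1.4,0,1.8],"rotation":[0,0,0]},{"delta_pos":[-1,0,1.28],"rotation":[0,0,0]},{"delta_pos":[0,0,0],"rotation":[0,0,0]}]'
python3 - <<'E'
from h import *
log();hookstate()
p,Rt=hooktcp([.6847,.0002,.013],-8,38); delta(p,Rt)
t=Cam("top")
o=get_obs();Rc=q2R(o["eef_rot"]);b=o["eef_pos"]+Rc.apply(BT)
L=[b,b+Rc.apply([.0367,0,.0098]),b-Rc.apply([0,0,.15])]
t.crop(245,130,70,90,8,"pics/t9.png",t.proj(L))
E
```

```text
time_s: 9.9
eef_pos: [0.4752, 0.0179, 0.1682]
eef_rot: [0.022, 0.944, -0.068, 0.321]
wrist_force: [0.3, -1.2, -1.8]
opening: 0.225
9.9 q [-0.273 -0.493  2.419  0.151  0.568  1.341] F [ 0.26 -1.16 -1.77] T [0.07  0.576 0.037] op 0.225 pos [0.4752 0.0179 0.1682] tool z [ 0.604 -0.085 -0.792] yaw x -8.25
bend [0.5875 0.003  0.0201] yaw -8.25 lean 37.58
pos [0.4752 0.0179 0.1682] shift cm (before turn) [ 7.08 -1.1   6.46] turn [ 0.001  0.007 -0.004] |t| deg 0.5 shift if turned first [ 7.04 -1.07  6.51]
```

View pics/t9.png

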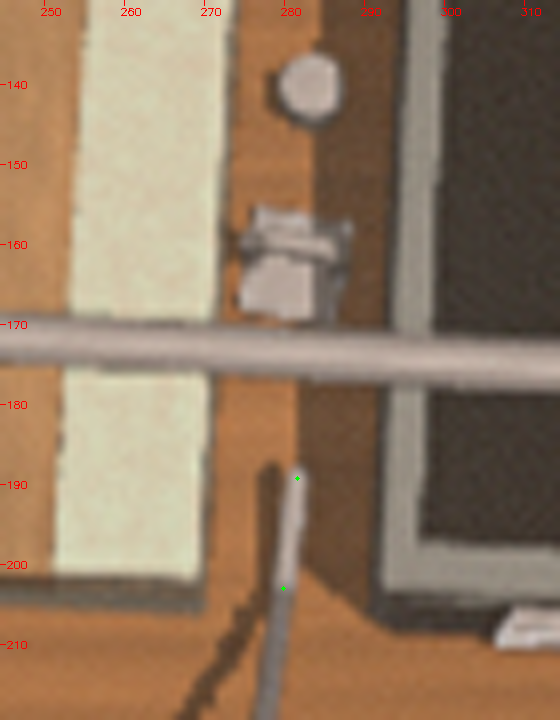

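```bash
python3 -m inch '[{"delta_pos":[0.88,-0.14,0.81],"rotation":[0,0,0]},{"delta_pos":[0.88,-0.14,0.81],"rotation":[0,0,0]},{"delta_pos":[0.88,-0.14,0.81],"rotation":[0,0,0]},{"delta_pos":[0.88,-0.14,0.81],"rotation":[0,0,0]},{"delta_pos":[0.88,-0.14,0.81],"rotation":[0,0,0]},{"delta_pos":[0,0,0],"rotation":[0,0,0]},{"delta_pos":[0,0,0],"rotation":[0,0,0]}]'
python3 - <<'E'
from h import *
log();hookstate()
p,Rt=hooktcp([.6847,.0002,.013],-8,38); delta(p,Rt)
t=Cam("top")
o=get_obs();Rc=q2R(o["eef_rot"]);b=o["eef_pos"]+Rc.apply(BT)
L=[b,b+Rc.apply([.0367,0,.0098])]
t.crop(260,140,40,55,12,"pics/t10.png",t.proj(L))
E
```

```text
time_s: 10.65
eef_pos: [0.5373, 0.0161, 0.1674]
eef_rot: [0.023, 0.943, -0.067, 0.324]
wrist_force: [0.6, 0.4, -2.4]
opening: 0.227
10.65 q [-0.225 -0.274  2.287  0.114  0.471  1.405] F [ 0.59  0.37 -2.43] T [0.038 0.534 0.   ] op 0.227 pos [0.5373 0.0161 0.1674] tool z [ 0.609 -0.086 -0.788] yaw x -8.18
bend [0.6507 0.0011 0.0201] yaw -8.18 lean 37.96
pos [0.5373 0.0161 0.1674] shift cm (before turn) [ 2.22 -0.38  2.64] turn [ 0.001  0.001 -0.003] |t| deg 0.2 shift if turned first [ 2.22 -0.37  2.64]
```

View pics/t10.png

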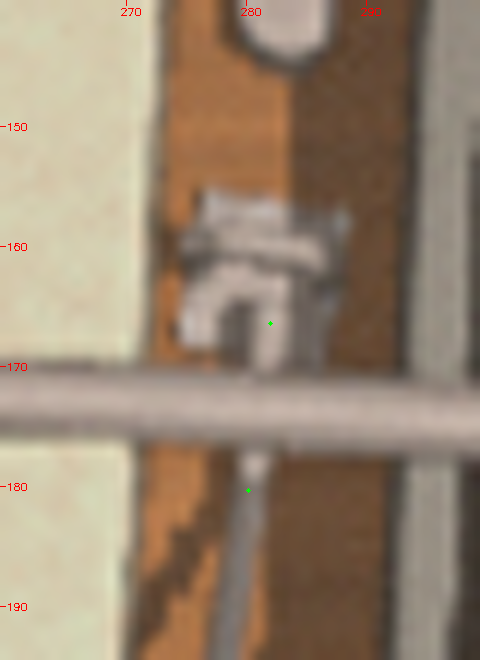

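Top view shows the toe tip at (281.5,165), over the near half of the foot and in line with the loop's centre (282,160). I'll descend 7 mm and insert 34 mm.

```bash
python3 -m inch '[{"delta_pos":[-0.22,0,0.28],"rotation":[0,0,0]},{"delta_pos":[-0.22,0,0.28],"rotation":[0,0,0]},{"delta_pos":[0,0,0],"rotation":[0,0,0]}]'
python3 -c "from h import *;hookstate();log()"
python3 -m inch '[{"delta_pos":[0.54,-0.08,0.42],"rotation":[0,0,0]},{"delta_pos":[0.54,-0.08,0.42],"rotation":[0,0,0]},{"delta_pos":[0.54,-0.07,0.42],"rotation":[0,0,0]},{"delta_pos":[0.53,-0.07,0.42],"rotation":[0,0,0]},{"delta_pos":[0.53,-0.07,0.42],"rotation":[0,0,0]},{"delta_pos":[0,0,0],"rotation":[0,0,0]},{"delta_pos":[0,0,0],"rotation":[0,0,0]}]'
python3 - <<'E'
from h import *
log();hookstate()
t=Cam("top")
o=get_obs();Rc=q2R(o["eef_rot"]);b=o["eef_pos"]+Rc.apply(BT)
L=[b,b+Rc.apply([.0367,0,.0098])]
t.crop(260,140,40,55,12,"pics/t11.png",t.proj(L))
E
```

```text
time_s: 11.0
eef_pos: [0.5362, 0.0164, 0.1585]
eef_rot: [0.023, 0.944, -0.067, 0.324]
wrist_force: [0.2, -0.8, -2.0]
opening: 0.225
bend [0.6493 0.0014 0.011 ] yaw -8.2 lean 37.85
11.0 q [-0.224 -0.258  2.295  0.118  0.448  1.4  ] F [ 0.23 -0.79 -2.01] T [0.093 0.539 0.003] op 0.225 pos [0.5362 0.0164 0.1585] tool z [ 0.608 -0.086 -0.79 ] yaw x -8.2
time_s: 11.7
eef_pos: [0.5711, 0.0152, 0.159]
eef_rot: [0.023, 0.943, -0.067, 0.324]
wrist_force: [-0.4, -0.4, -2.6]
opening: 0.223
11.7 q [-0.205 -0.158  2.216  0.096  0.425  1.434] F [-0.44 -0.4  -2.57] T [ 0.054  0.555 -0.024] op 0.223 pos [0.5711 0.0152 0.159 ] tool z [ 0.608 -0.086 -0.789] yaw x -8.19
bend [6.843e-01 2.000e-04 1.150e-02] yaw -8.19 lean 37.88
```

View pics/t11.png

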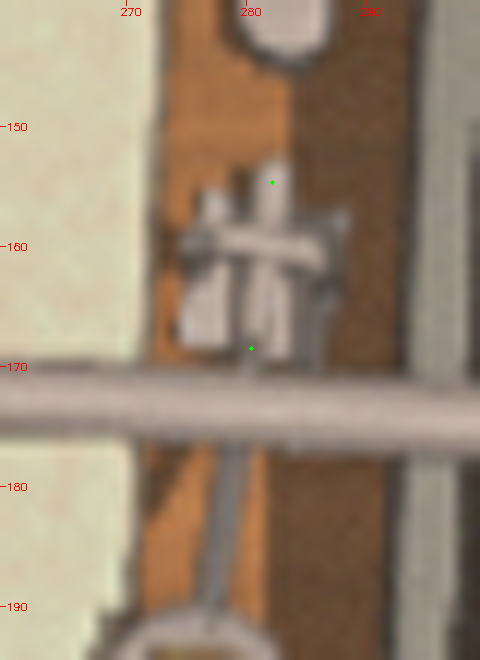

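The toe goes through the loop: the tip shows beyond it at (282,154), and the eye has not moved. I'll lift slowly.

```bash
python3 -m inch '[{"delta_pos":[0.31,0,-0.39],"rotation":[0,0,0]},{"delta_pos":[0.31,0,-0.39],"rotation":[0,0,0]},{"delta_pos":[0.18,0,-0.24],"rotation":[0,0,0]},{"delta_pos":[0.18,0,-0.24],"rotation":[0,0,0]},{"delta_pos":[0.18,0,-0.24],"rotation":[0,0,0]},{"delta_pos":[0.18,0,-0.24],"rotation":[0,0,0]},{"delta_pos":[0.18,0,-0.24],"rotation":[0,0,0]},{"delta_pos":[0,0,0],"rotation":[0,0,0]},{"delta_pos":[0,0,0],"rotation":[0,0,0]}]'
python3 - <<'E'
from h import *
log();hookstate()
t=Cam("top")
o=get_obs();Rc=q2R(o["eef_rot"]);b=o["eef_pos"]+Rc.apply(BT)
L=[b,b+Rc.apply([.0367,0,.0098])]
t.crop(260,140,40,55,12,"pics/t12.png",t.proj(L))
E
```

```text
time_s: 12.65
eef_pos: [0.5709, 0.0152, 0.1842]
eef_rot: [0.023, 0.943, -0.067, 0.324]
wrist_force: [0.0, -0.1, -2.4]
opening: 0.223
12.65 q [-0.206 -0.206  2.196  0.084  0.493  1.447] F [ 0.05 -0.06 -2.44] T [ 0.11   0.822 -0.008] op 0.223 pos [0.5709 0.0152 0.1842] tool z [ 0.608 -0.086 -0.789] yaw x -8.19
bend [6.841e-01 1.000e-04 3.680e-02] yaw -8.19 lean 37.92
```

View pics/t12.png

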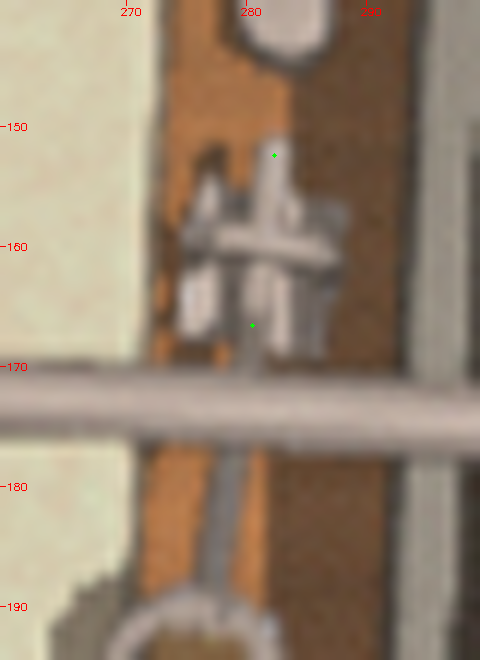

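The eye hangs on the hook: the moment rose by 0.27 Nm and the loop shows at (282,160) across the toe. I'll draw it back along the gap, under the tube.

```bash
python3 -m inch '[{"delta_pos":[-0.25,0.1,-0.32],"rotation":[0,0,0]},{"delta_pos":[-0.49,0.15,-0.51],"rotation":[0,0,0]},{"delta_pos":[-0.65,0.18,-0.63],"rotation":[0,0,0]},{"delta_pos":[-0.78,0.12,-0.61],"rotation":[0,0,0]},{"delta_pos":[-0.78,0.12,-0.61],"rotation":[0,0,0]},{"delta_pos":[-0.78,0.12,-0.61],"rotation":[0,0,0]},{"delta_pos":[-0.78,0.12,-0.61],"rotation":[0,0,0]},{"delta_pos":[-0.78,0.12,-0.61],"rotation":[0,0,0]},{"delta_pos":[-0.65,0.1,-0.51],"rotation":[0,0,0]},{"delta_pos":[-0.39,0.04,-0.31],"rotation":[0,0,0]}]'
python3 - <<'E'
from h import *
log();hookstate()
t=Cam("top");s=Cam("side")
o=get_obs();Rc=q2R(o["eef_rot"]);b=o["eef_pos"]+Rc.apply(BT)
L=[b,b+Rc.apply([.0367,0,.0098])]
t.crop(245,130,75,95,8,"pics/t13.png",t.proj(L))
E
```

```text
time_s: 13.7
eef_pos: [0.4864, 0.0154, 0.1872]
eef_rot: [0.023, 0.943, -0.067, 0.324]
wrist_force: [0.5, 0.1, -2.0]
opening: 0.225
13.7 q [-0.271 -0.491  2.38   0.142  0.6    1.352] F [ 0.49  0.09 -2.03] T [ 0.17   0.85  -0.025] op 0.225 pos [0.4864 0.0154 0.1872] tool z [ 0.609 -0.086 -0.789] yaw x -8.19
bend [5.996e-01 3.000e-04 3.970e-02] yaw -8.19 lean 37.93
```

View pics/t13.png

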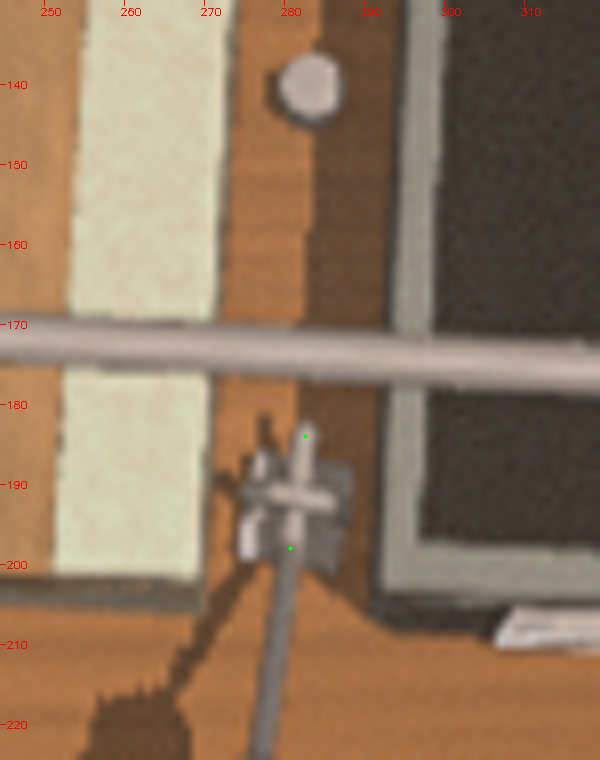

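Eye hangs at (281,191), centred in the gap and past the tube. I'll lift with a slight retreat, and plan the carry with joint-limit checks.

```bash
python3 -m inch '[{"delta_pos":[0.07,0.02,-0.57],"rotation":[0,0,0]},{"delta_pos":[0.24,0.03,-0.96],"rotation":[0,0,0]},{"delta_pos":[0.43,0.03,-1.19],"rotation":[0,0,0]},{"delta_pos":[0.43,0.03,-1.19],"rotation":[0,0,0]},{"delta_pos":[0.86,0,-1.1],"rotation":[0,0,0]},{"delta_pos":[0.86,0,-1.1],"rotation":[0,0,0]},{"delta_pos":[0.86,0,-1.1],"rotation":[0,0,0]},{"delta_pos":[0.86,0,-1.1],"rotation":[0,0,0]},{"delta_pos":[0.86,0,-1.1],"rotation":[0,0,0]},{"delta_pos":[0.49,0,-0.63],"rotation":[0,0,0]}]'
python3 - <<'E'
from kin import *
log();hookstate()
t=Cam("top");s=Cam("side")
t.crop(240,130,90,100,7,"pics/t14.png");s.crop(200,120,150,130,5,"pics/s14.png")
q=get_obs()["q"]
W=[((.60,0.0),-8,.156),((.60,.08),20,.156),((.56,.16),45,.156),((.50,.24),70,.14),((.4165,.29),90,.11),((.4165,.29),90,.04)]
for (a,ya,za),(b,yb,zb) in zip(W,W[1:]):
    for f in np.linspace(0,1,6):
        e=np.array(a)*(1-f)+np.array(b)*f; y=ya+(yb-ya)*f; z=za+(zb-za)*f
        bd=np.r_[e-.014*np.array([np.cos(np.radians(y)),np.sin(np.radians(y))]),z]
        p,Rt=hooktcp(bd,y,38); qn,er=ik(p,Rt,q); print(e.round(3),round(y),p.round(3),qn.round(2),er.round(3),"dq",np.abs(qn-q).max().round(2)); q=qn
E
```

```text
time_s: 14.8
eef_pos: [0.4733, 0.016, 0.3052]
eef_rot: [0.023, 0.943, -0.067, 0.325]
wrist_force: [-0.6, -0.2, -2.3]
opening: 0.224
14.8 q [-0.283 -0.678  2.237  0.109  0.927  1.394] F [-0.55 -0.16 -2.31] T [0.126 0.81  0.069] op 0.224 pos [0.4733 0.016  0.3052] tool z [ 0.61  -0.087 -0.787] yaw x -8.17
bend [0.5868 0.0009 0.158 ] yaw -8.17 lean 38.05
[0.6 0. ] -8 [0.473 0.017 0.303] [-0.28 -0.68  2.24  0.11  0.92  1.39] 0.0 dq 0.0
[0.6   0.016] -2 [0.472 0.02  0.303] [-0.35 -0.7   2.25  0.23  0.96  1.19] 0.0 dq 0.2
[0.6   0.032] 3 [0.472 0.024 0.303] [-0.42 -0.7   2.25  0.34  1.01  1.  ] 0.0 dq 0.19
[0.6   0.048] 9 [0.473 0.027 0.303] [-0.48 -0.69  2.25  0.43  1.07  0.83] 0.0 dq 0.17
[0.6   0.064] 14 [0.476 0.031 0.303] [-0.53 -0.66  2.23  0.5   1.12  0.67] 0.0 dq 0.15
[0.6  0.08] 20 [0.48  0.035 0.303] [-0.56 -0.62  2.21  0.56  1.16  0.54] 0.0 dq 0.14
[0.6  0.08] 20 [0.48  0.035 0.303] [-0.56 -0.62  2.21  0.56  1.16  0.54] 0.0 dq 0.0
[0.592 0.096] 25 [0.476 0.041 0.303] [-0.59 -0.6   2.2   0.59  1.22  0.43] 0.0 dq 0.11
[0.584 0.112] 30 [0.473 0.047 0.303] [-0.61 -0.58  2.19  0.62  
[... 1136 characters left out ...]
 0.05
[0.433 0.28 ] 86 [0.425 0.152 0.263] [-0.43 -0.18  2.    0.61  1.59 -0.44] 0.0 dq 0.05
[0.416 0.29 ] 90 [0.418 0.162 0.257] [-0.4  -0.16  2.    0.6   1.6  -0.48] 0.0 dq 0.04
[0.416 0.29 ] 90 [0.418 0.162 0.257] [-0.4  -0.16  2.    0.6   1.6  -0.48] 0.0 dq 0.0
[0.416 0.29 ] 90 [0.418 0.162 0.243] [-0.4  -0.14  2.01  0.6   1.57 -0.5 ] 0.0 dq 0.03
[0.416 0.29 ] 90 [0.418 0.162 0.229] [-0.4  -0.13  2.03  0.6   1.54 -0.51] 0.0 dq 0.03
[0.416 0.29 ] 90 [0.418 0.162 0.215] [-0.4  -0.11  2.04  0.6   1.51 -0.53] 0.0 dq 0.03
[0.416 0.29 ] 90 [0.418 0.162 0.201] [-0.4  -0.09  2.05  0.6   1.49 -0.55] 0.0 dq 0.03
[0.416 0.29 ] 90 [0.418 0.162 0.187] [-0.4  -0.06  2.07  0.61  1.46 -0.57] 0.0 dq 0.03
```

View pics/t14.png

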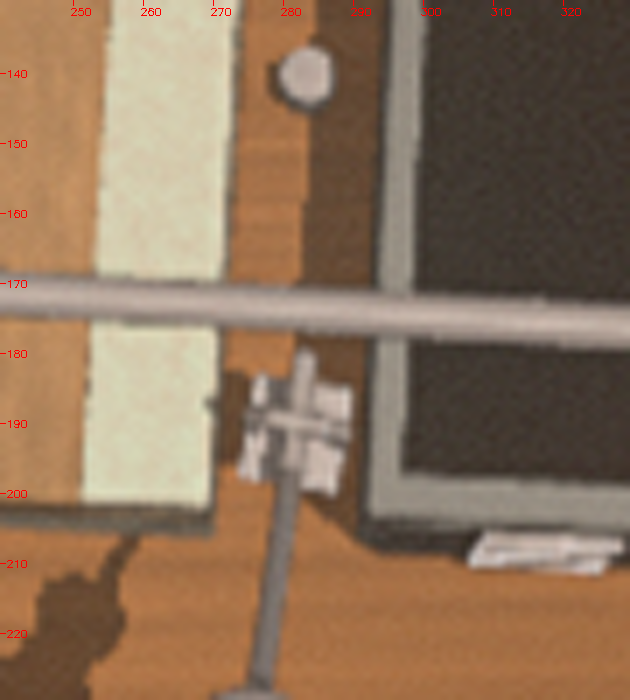

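View pics/s14.png

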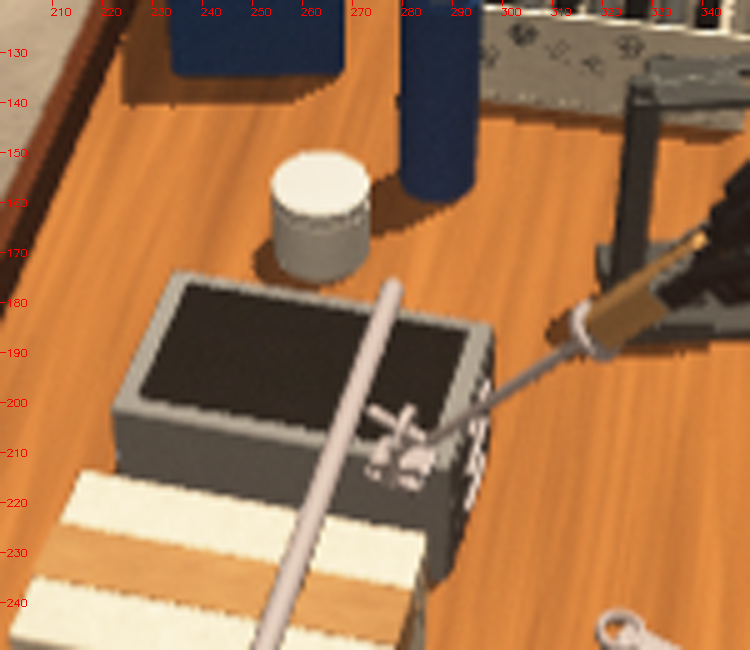

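The eye hangs steadily on the toe, top (283,189), clear above the carton. I'll swing slowly toward the tray.

```bash
python3 -m inch '[{"delta_pos":[0.31,-0.2,-0.39],"rotation":[0.018,0,-0.024]},{"delta_pos":[0.31,-0.4,-0.39],"rotation":[0.035,0,-0.045]},{"delta_pos":[0,-0.5,0],"rotation":[0.049,0,-0.063]},{"delta_pos":[0,-0.5,0],"rotation":[0.049,0,-0.063]},{"delta_pos":[0,-0.5,0],"rotation":[0.049,0,-0.063]},{"delta_pos":[0.16,-0.45,0.12],"rotation":[0.049,0,-0.063]},{"delta_pos":[0.16,-0.45,0.12],"rotation":[0.049,0,-0.063]},{"delta_pos":[0.16,-0.45,0.12],"rotation":[0.049,0,-0.063]},{"delta_pos":[0.16,-0.45,0.12],"rotation":[0.049,0,-0.063]},{"delta_pos":[0.16,-0.45,0.12],"rotation":[0.049,0,-0.063]}]'
python3 - <<'E'
from h import *
log();hookstate()
t=Cam("top")
t.crop(180,130,150,110,5,"pics/t15.png")
p,Rt=hooktcp([.4165,.274,.12],90,38); delta(p,Rt)
E
```

```text
time_s: 15.9
eef_pos: [0.4748, 0.0612, 0.3125]
eef_rot: [-0.093, 0.906, 0.273, 0.311]
wrist_force: [0.3, -0.3, -2.7]
opening: 0.229
15.9 q [-0.58  -0.555  2.159  0.626  1.299  0.306] F [ 0.3  -0.27 -2.69] T [-0.52   0.703  0.01 ] op 0.229 pos [0.4748 0.0612 0.3125] tool z [ 0.512  0.339 -0.789] yaw x 33.57
bend [0.5694 0.125  0.1649] yaw 33.57 lean 37.87
pos [0.4751 0.0611 0.3124] shift cm (before turn) [ -2.23 -11.39   3.98] turn [ 0.604  0.002 -0.774] |t| deg 56.3 shift if turned first [ 4.98 -5.76  9.62]
```

View pics/t15.png

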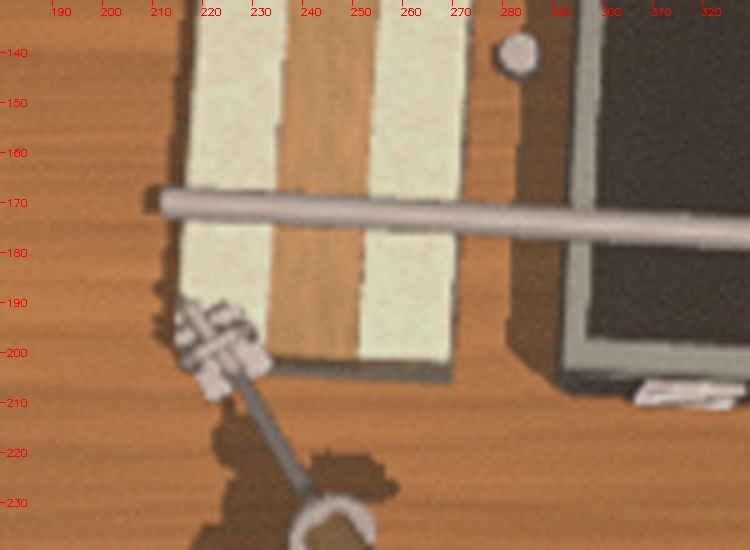

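```bash
python3 -m inch '[{"delta_pos":[0.07,-0.65,0.06],"rotation":[0.05,0,-0.064]},{"delta_pos":[0.07,-0.65,0.06],"rotation":[0.05,0,-0.064]},{"delta_pos":[0.07,-0.65,0.06],"rotation":[0.05,0,-0.064]},{"delta_pos":[0.3,-0.55,0.24],"rotation":[0.05,0,-0.064]},{"delta_pos":[0.3,-0.55,0.24],"rotation":[0.05,0,-0.064]},{"delta_pos":[0.3,-0.55,0.24],"rotation":[0.05,0,-0.064]},{"delta_pos":[0.3,-0.55,0.24],"rotation":[0.05,0,-0.064]},{"delta_pos":[0.43,-0.4,0.33],"rotation":[0.05,0,-0.064]},{"delta_pos":[0.43,-0.4,0.33],"rotation":[0.05,0,-0.064]},{"delta_pos":[0.43,-0.4,0.33],"rotation":[0.05,0,-0.064]}]'
python3 - <<'E'
from h import *
log();hookstate()
p,Rt=hooktcp([.4165,.274,.12],90,38); delta(p,Rt)
E
```

```text
time_s: 16.95
eef_pos: [0.4507, 0.1227, 0.3124]
eef_rot: [-0.209, 0.725, 0.608, 0.248]
wrist_force: [0.3, -0.8, -2.4]
opening: 0.228
16.95 q [-0.484 -0.209  1.924  0.625  1.642 -0.333] F [ 0.25 -0.79 -2.42] T [-0.789  0.127 -0.028] op 0.228 pos [0.4507 0.1227 0.3124] tool z [ 0.106  0.604 -0.79 ] yaw x 79.96
bend [0.4694 0.2351 0.1648] yaw 79.96 lean 37.82
pos [0.4507 0.1227 0.3124] shift cm (before turn) [-0.35 -3.9   5.44] turn [ 0.107  0.003 -0.138] |t| deg 10.0 shift if turned first [ 0.13 -3.32  5.83]
```

```bash
python3 -m inch '[{"delta_pos":[0,-0.4,0.6],"rotation":[0.036,0,-0.046]},{"delta_pos":[0,-0.45,0.7],"rotation":[0.036,0,-0.046]},{"delta_pos":[0,-0.45,0.7],"rotation":[0.035,0,-0.046]},{"delta_pos":[0,-0.45,0.7],"rotation":[0,0,0]},{"delta_pos":[0,-0.45,0.7],"rotation":[0,0,0]},{"delta_pos":[0,-0.45,0.7],"rotation":[0,0,0]},{"delta_pos":[0,-0.45,0.7],"rotation":[0,0,0]},{"delta_pos":[0,-0.2,0.5],"rotation":[0,0,0]},{"delta_pos":[0,0,0],"rotation":[0,0,0]},{"delta_pos":[0,0,0],"rotation":[0,0,0]}]'
python3 - <<'E'
from h import *
log();hookstate()
p,Rt=hooktcp([.4165,.274,.12],90,38); delta(p,Rt)
t=Cam("top");s=Cam("side")
o=get_obs();Rc=q2R(o["eef_rot"]);b=o["eef_pos"]+Rc.apply(BT)
L=[b,b+Rc.apply([.0367,0,.0098])]
t.crop(120,220,110,90,6,"pics/t16.png",t.proj(L));s.crop(270,230,120,140,5,"pics/s16.png",s.proj(L))
E
```

```text
time_s: 17.95
eef_pos: [0.4191, 0.1569, 0.2716]
eef_rot: [-0.23, 0.669, 0.668, 0.23]
wrist_force: [-0.5, -1.0, -3.0]
opening: 0.222
17.95 q [-0.411 -0.172  1.978  0.6    1.625 -0.467] F [-0.46 -0.98 -3.01] T [-0.863  0.007 -0.049] op 0.222 pos [0.4191 0.1569 0.2716] tool z [ 0.001  0.615 -0.789] yaw x 89.96
bend [0.4182 0.2712 0.1242] yaw 89.96 lean 37.94
pos [0.4191 0.1569 0.2716] shift cm (before turn) [-0.06 -0.16  0.5 ] turn [ 0.001  0.001 -0.001] |t| deg 0.1 shift if turned first [-0.06 -0.16  0.5 ]
```

View pics/t16.png

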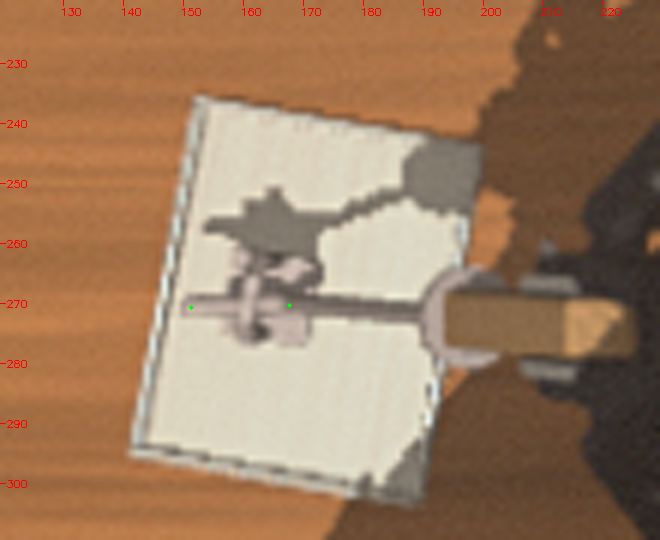

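View pics/s16.png

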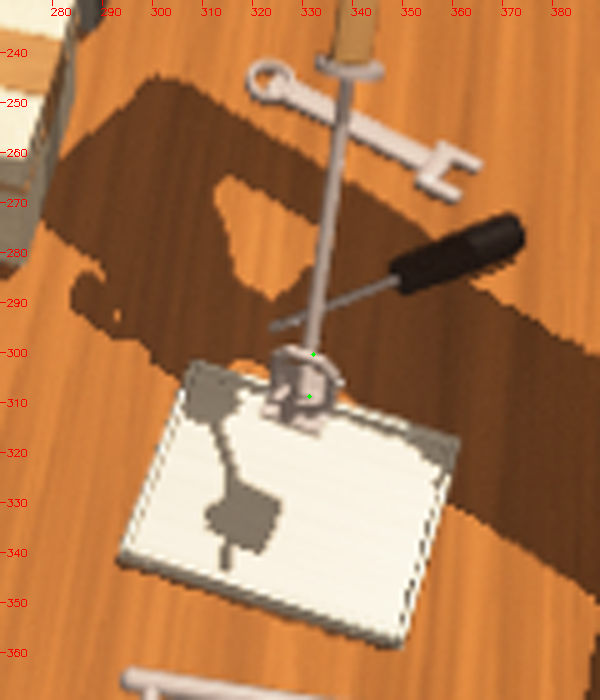

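Eye hangs over the middle of the tray, loop at top (161,270). I'll lower most of the way, then creep to contact.

```bash
python3 -m inch '[{"delta_pos":[-0.4,0.1,0.52],"rotation":[0,0,0]},{"delta_pos":[-0.77,0,0.99],"rotation":[0,0,0]},{"delta_pos":[-0.77,0,0.99],"rotation":[0,0,0]},{"delta_pos":[-0.77,0,0.99],"rotation":[0,0,0]},{"delta_pos":[-0.77,0,0.99],"rotation":[0,0,0]},{"delta_pos":[-0.77,0,0.99],"rotation":[0,0,0]},{"delta_pos":[-0.4,0,0.51],"rotation":[0,0,0]},{"delta_pos":[0,0,0],"rotation":[0,0,0]},{"delta_pos":[0,0,0],"rotation":[0,0,0]}]'
python3 - <<'E'
from h import *
log();hookstate()
t=Cam("top");s=Cam("side")
o=get_obs();Rc=q2R(o["eef_rot"]);b=o["eef_pos"]+Rc.apply(BT)
L=[b,b+Rc.apply([.0367,0,.0098])]
t.crop(120,220,110,90,6,"pics/t17.png",t.proj(L));s.crop(285,270,80,90,8,"pics/s17.png",s.proj(L))
E
```

```text
time_s: 18.95
eef_pos: [0.4201, 0.1571, 0.1958]
eef_rot: [-0.23, 0.669, 0.668, 0.23]
wrist_force: [0.4, -0.4, -3.0]
opening: 0.226
18.95 q [-0.41  -0.07   2.052  0.603  1.48  -0.565] F [ 0.41 -0.35 -3.01] T [-0.826 -0.065 -0.021] op 0.226 pos [0.4201 0.1571 0.1958] tool z [ 0.     0.615 -0.788] yaw x 89.95
bend [0.4192 0.2714 0.0485] yaw 89.95 lean 37.96
```

View pics/t17.png

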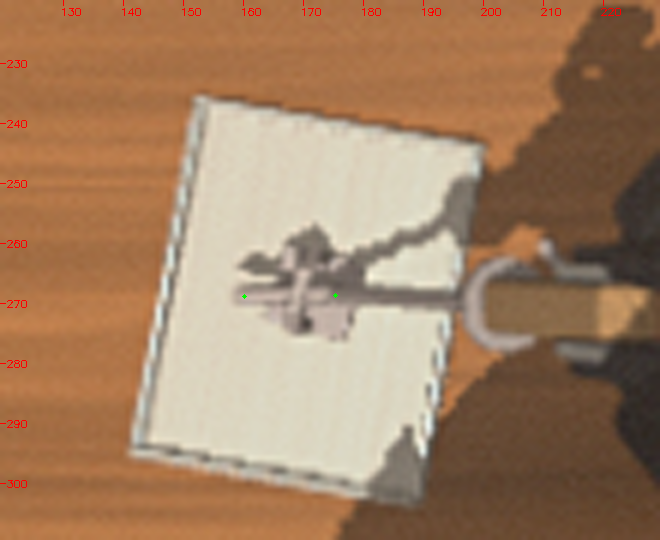

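View pics/s17.png

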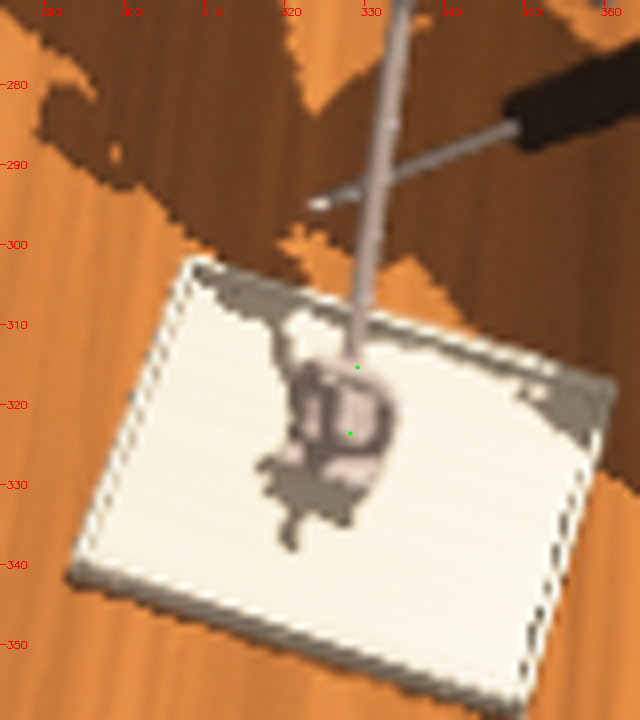

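```bash
python3 -m inch '[{"delta_pos":[-0.21,0,0.28],"rotation":[0,0,0]},{"delta_pos":[-0.21,0,0.28],"rotation":[0,0,0]},{"delta_pos":[-0.18,0,0.24],"rotation":[0,0,0]},{"delta_pos":[0,0,0],"rotation":[0,0,0]}]'
python3 -c "from h import *;hookstate();log()"
python3 -m inch '[{"delta_pos":[-0.12,0,0.16],"rotation":[0,0,0]},{"delta_pos":[-0.12,0,0.16],"rotation":[0,0,0]},{"delta_pos":[0,0,0],"rotation":[0,0,0]}]'
python3 -c "from h import *;hookstate();log()"
python3 -m inch '[{"delta_pos":[-0.12,0,0.16],"rotation":[0,0,0]},{"delta_pos":[-0.12,0,0.16],"rotation":[0,0,0]},{"delta_pos":[0,0,0],"rotation":[0,0,0]},{"delta_pos":[0,0,0],"rotation":[0,0,0]}]'
python3 - <<'E'
from h import *
log();hookstate()
t=Cam("top");s=Cam("side")
o=get_obs();Rc=q2R(o["eef_rot"]);b=o["eef_pos"]+Rc.apply(BT)
L=[b,b+Rc.apply([.0367,0,.0098])]
t.crop(140,230,80,80,8,"pics/t18.png",t.proj(L));s.crop(285,270,80,90,8,"pics/s18.png",s.proj(L))
E
```

```text
time_s: 19.45
eef_pos: [0.4195, 0.1574, 0.1852]
eef_rot: [-0.23, 0.669, 0.668, 0.23]
wrist_force: [0.2, 0.0, -2.9]
opening: 0.223
bend [0.4185 0.2717 0.0378] yaw 89.91 lean 37.96
19.45 q [-0.409 -0.054  2.062  0.604  1.459 -0.579] F [ 0.25  0.03 -2.87] T [-0.79  -0.066  0.028] op 0.223 pos [0.4195 0.1574 0.1852] tool z [-0.     0.615 -0.788] yaw x 89.91
time_s: 19.75
eef_pos: [0.4197, 0.1575, 0.1815]
eef_rot: [-0.23, 0.669, 0.668, 0.23]
wrist_force: [-0.7, 0.3, -2.3]
opening: 0.228
bend [0.4186 0.2719 0.0342] yaw 89.93 lean 37.98
19.75 q [-0.409 -0.047  2.064  0.605  1.451 -0.584] F [-0.7   0.35 -2.33] T [-0.592  0.065  0.035] op 0.228 pos [0.4197 0.1575 0.1815] tool z [-0.     0.615 -0.788] yaw x 89.93
time_s: 20.15
eef_pos: [0.4199, 0.1574, 0.1777]
eef_rot: [-0.23, 0.669, 0.668, 0.23]
wrist_force: [-0.6, 0.2, -2.0]
opening: 0.224
20.15 q [-0.409 -0.041  2.067  0.605  1.443 -0.59 ] F [-0.58  0.22 -2.02] T [-0.556 -0.011 -0.002] op 0.224 pos [0.4199 0.1574 0.1777] tool z [ 0.     0.615 -0.788] yaw x 89.95
bend [0.419  0.2717 0.0303] yaw 89.95 lean 37.95
```

View pics/t18.png

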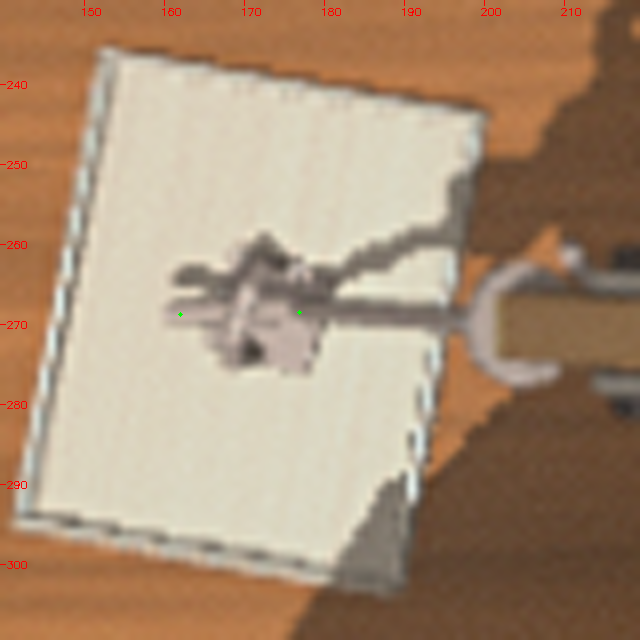

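View pics/s18.png

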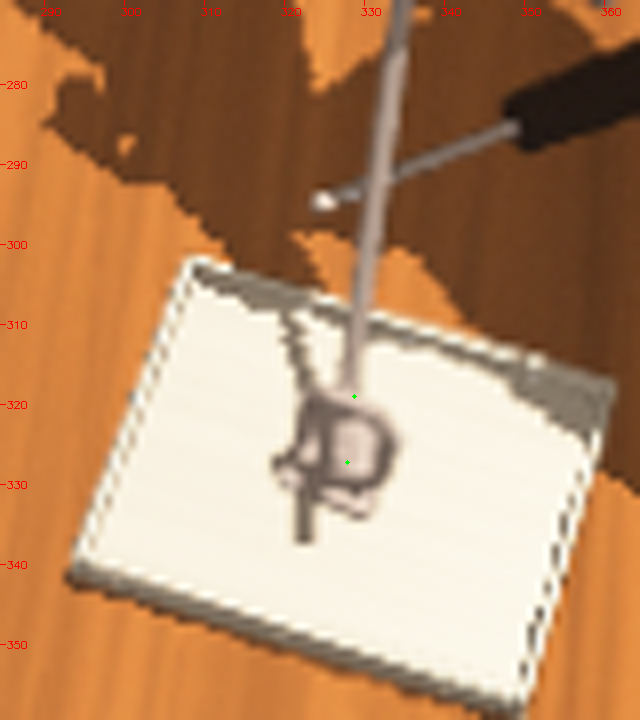

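Torque fell to the bare-rod value (-0.56), so the eye stands on the tray floor. I'll lower the toe clear of the loop's top and retract.

```bash
python3 -m inch '[{"delta_pos":[-0.25,0,0.32],"rotation":[0,0,0]},{"delta_pos":[-0.25,0,0.32],"rotation":[0,0,0]},{"delta_pos":[-0.25,0,0.32],"rotation":[0,0,0]},{"delta_pos":[0,0,0],"rotation":[0,0,0]},{"delta_pos":[0,0,0],"rotation":[0,0,0]}]'
python3 - <<'E'
from h import *
log();hookstate()
t=Cam("top");s=Cam("side")
o=get_obs();Rc=q2R(o["eef_rot"]);b=o["eef_pos"]+Rc.apply(BT)
L=[b,b+Rc.apply([.0367,0,.0098])]
t.crop(150,245,45,45,12,"pics/t19.png",t.proj(L));s.crop(300,300,45,45,12,"pics/s19.png",s.proj(L))
E
```

```text
time_s: 20.75
eef_pos: [0.4198, 0.1575, 0.1653]
eef_rot: [-0.23, 0.669, 0.668, 0.23]
wrist_force: [-0.4, 0.1, -1.4]
opening: 0.229
20.75 q [-0.409 -0.02   2.076  0.608  1.419 -0.607] F [-0.44  0.15 -1.39] T [-0.582 -0.046  0.009] op 0.229 pos [0.4198 0.1575 0.1653] tool z [-0.     0.615 -0.788] yaw x 89.93
bend [0.4187 0.2718 0.018 ] yaw 89.93 lean 37.97
```

View pics/t19.png

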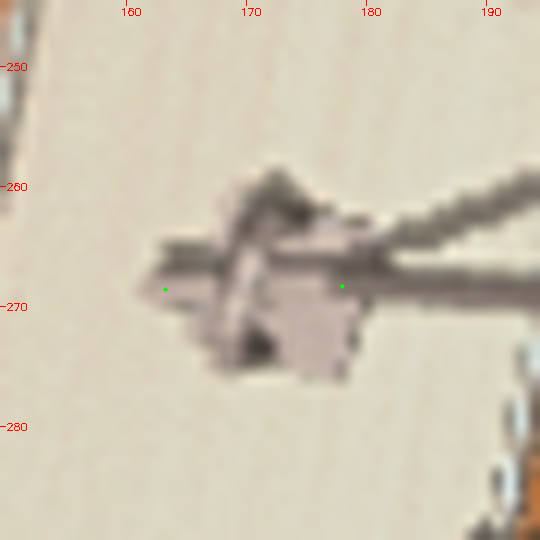

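View pics/s19.png

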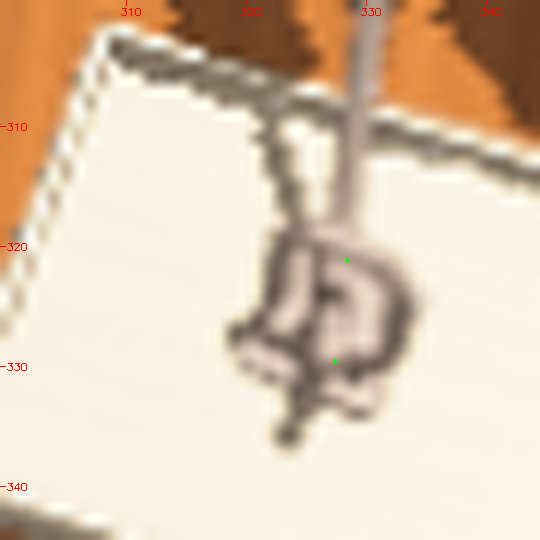

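```bash
python3 -m inch '[{"delta_pos":[-0.32,0,-0.24],"rotation":[0,0,0]},{"delta_pos":[-0.39,0,-0.31],"rotation":[0,0,0]},{"delta_pos":[-0.39,0,-0.31],"rotation":[0,0,0]},{"delta_pos":[-0.39,0,-0.31],"rotation":[0,0,0]},{"delta_pos":[-0.39,0,-0.31],"rotation":[0,0,0]},{"delta_pos":[-0.39,0,-0.31],"rotation":[0,0,0]},{"delta_pos":[0,0,0],"rotation":[0,0,0]}]'
python3 - <<'E'
from h import *
log();hookstate()
t=Cam("top");s=Cam("side")
o=get_obs();Rc=q2R(o["eef_rot"]);b=o["eef_pos"]+Rc.apply(BT)
L=[b,b+Rc.apply([.0367,0,.0098])]
t.crop(150,245,45,45,12,"pics/t20.png",t.proj(L));s.crop(300,300,45,45,12,"pics/s20.png",s.proj(L))
E
```

```text
time_s: 21.55
eef_pos: [0.4201, 0.1278, 0.1657]
eef_rot: [-0.23, 0.669, 0.668, 0.23]
wrist_force: [-0.2, 0.3, -1.7]
opening: 0.229
21.55 q [-0.474 -0.009  2.065  0.584  1.451 -0.654] F [-0.22  0.28 -1.71] T [-0.537 -0.006 -0.001] op 0.229 pos [0.4201 0.1278 0.1657] tool z [ 0.001  0.615 -0.789] yaw x 89.9
bend [0.4193 0.242  0.0183] yaw 89.9 lean 37.94
```

View pics/t20.png

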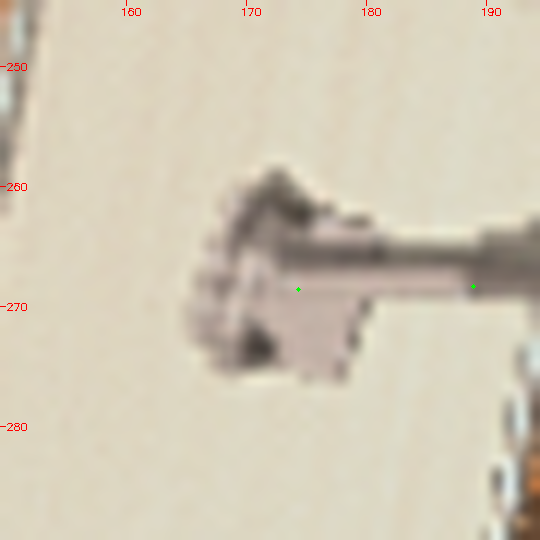

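View pics/s20.png

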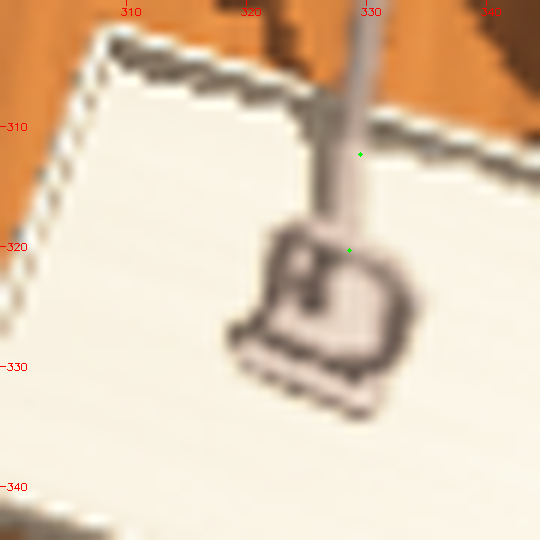

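The toe is out of the loop (tip ≈(173,268), loop bar at (169,268)), and the eye stands upright. I'll back off a bit more, rising clear of the rim.

```bash
python3 -m inch '[{"delta_pos":[-0.28,0,-0.29],"rotation":[0,0,0]},{"delta_pos":[-0.2,0,-0.4],"rotation":[0,0,0]},{"delta_pos":[-0.07,0,-0.56],"rotation":[0,0,0]},{"delta_pos":[0.22,0,-1.1],"rotation":[0,0,0]},{"delta_pos":[0.22,0,-1.1],"rotation":[0,0,0]},{"delta_pos":[0.92,0,-1.18],"rotation":[0,0,0]},{"delta_pos":[0.92,0,-1.18],"rotation":[0,0,0]},{"delta_pos":[0.92,0,-1.18],"rotation":[0,0,0]},{"delta_pos":[0.92,0,-1.18],"rotation":[0,0,0]}]'
python3 - <<'E'
from kin import *
log();hookstate()
t=Cam("top");s=Cam("side")
t.crop(130,225,85,90,7,"pics/t21.png");s.crop(285,270,80,90,7,"pics/s21.png")
# candidate stand hang pose: rod at seat, hook yaw 5.5, upright
q=get_obs()["q"]
for pos,y,l in [((.42,.1,.30),60,0),((.40,0.,.33),30,0),((.36,-.15,.33),10,0),((.352,-.355,.30),5.5,0),((.352,-.355,.25),5.5,0)]:
    qn,e=ik(np.array(pos),toolR(y,l),q);print(pos,y,l,qn.round(2),e.round(4));q=qn
delta([.40,0.0,.33],toolR(40,0))
E
```

```text
time_s: 22.55
eef_pos: [0.4199, 0.1065, 0.2536]
eef_rot: [-0.229, 0.669, 0.669, 0.23]
wrist_force: [0.0, 0.4, -1.2]
opening: 0.227
22.55 q [-0.52  -0.126  1.976  0.565  1.646 -0.579] F [ 0.01  0.4  -1.19] T [-0.58   0.    -0.013] op 0.227 pos [0.4199 0.1065 0.2536] tool z [ 0.001  0.615 -0.789] yaw x 90.0
bend [0.4191 0.2207 0.1062] yaw 90.0 lean 37.92
(0.42, 0.1, 0.3) 60 0 [-0.04 -0.22  1.82  0.    1.55  0.48] 0.0
(0.4, 0.0, 0.33) 30 0 [-0.3  -0.32  1.83 -0.    1.63  0.75] 0.0
(0.36, -0.15, 0.33) 10 0 [-0.7  -0.34  1.85 -0.    1.63  0.69] 0.0
(0.352, -0.355, 0.3) 5.5 0 [-1.03 -0.06  1.67  0.    1.53  0.45] 0.0
(0.352, -0.355, 0.25) 5.5 0 [-1.03 -0.03  1.74 -0.    1.43  0.45] 0.0
pos [0.421  0.106  0.2544] shift cm (before turn) [ -3.73  -2.07 -12.48] turn [-0.284 -0.619  0.841] |t| deg 62.0 shift if turned first [-8.42  6.77 -7.56]
```

View pics/t21.png

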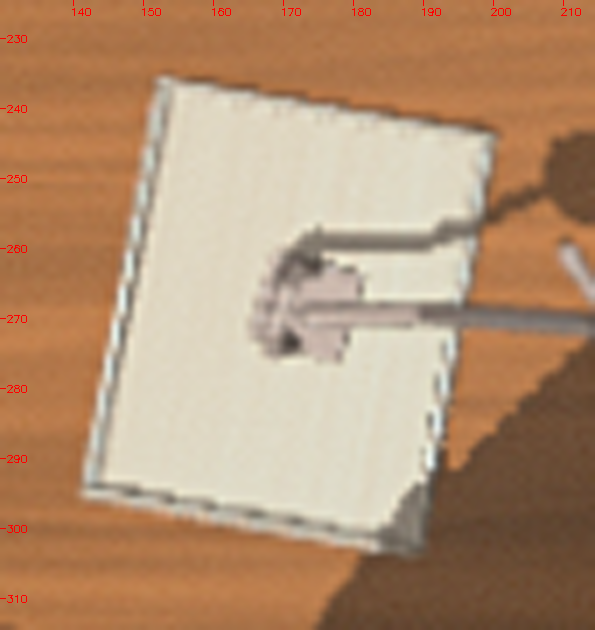

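View pics/s21.png

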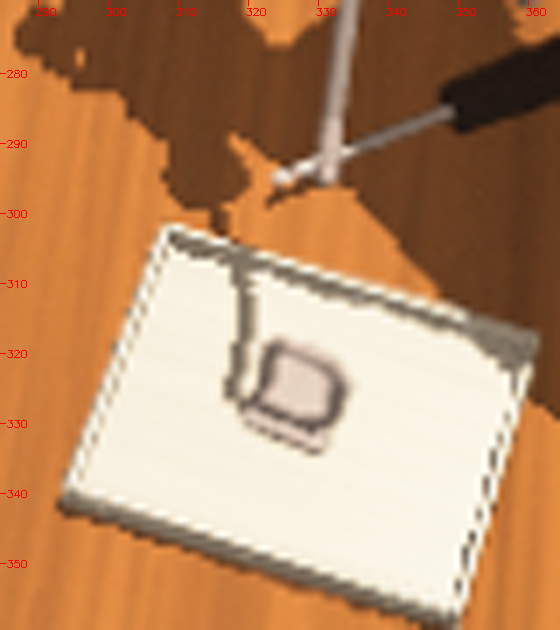

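The eye stands upright in the tray with the hook free above. I'll bring the rod upright while rising, then carry it back to the stand.

```bash
python3 -m inch '[{"delta_pos":[0.9,0,-1.2],"rotation":[0,0,0]},{"delta_pos":[0.9,0,-1.2],"rotation":[0,-0.095,0]},{"delta_pos":[0.7,0,-1.3],"rotation":[0,-0.095,0]},{"delta_pos":[0.3,0,-1.4],"rotation":[0,-0.095,0]},{"delta_pos":[-0.5,0,-0.8],"rotation":[0,-0.095,0]},{"delta_pos":[-1,0,0],"rotation":[0,-0.095,0]},{"delta_pos":[-1.5,0,0],"rotation":[0,-0.095,0]},{"delta_pos":[-2,0,0],"rotation":[0,-0.09,0]},{"delta_pos":[-2,0,0],"rotation":[0,0,0.1]},{"delta_pos":[-2,0.4,0],"rotation":[0,0,0.1]}]'
python3 - <<'E'
from kin import *
log();hookstate()
delta([.40,-.05,.33],toolR(5.5,0))
q=get_obs()["q"]
for pos,y,l in [((.42,0.,.33),60,0),((.40,-0.05,.33),30,0),((.38,-.15,.33),10,0)]:
    qn,e=ik(np.array(pos),toolR(y,l),q);print(pos,y,l,qn.round(2),e.round(4));q=qn
E
```

```text
time_s: 23.65
eef_pos: [0.4212, 0.0097, 0.3087]
eef_rot: [-0.002, 0.775, 0.632, 0.0]
wrist_force: [-0.2, -0.5, -0.9]
opening: 0.224
23.65 q [-0.263 -0.252  1.824  0.003  1.572 -0.06 ] F [-0.21 -0.52 -0.9 ] T [ 0.029  0.035 -0.014] op 0.224 pos [0.4212 0.0097 0.3087] tool z [-0.001  0.003 -1.   ] yaw x 78.4
bend [0.4198 0.01   0.1222] yaw 78.4 lean 0.2
pos [0.4212 0.0097 0.3087] shift cm (before turn) [-6.27 -0.88 -2.15] turn [-4.000e-03 -1.000e-03  1.272e+00] |t| deg 72.9 shift if turned first [-2.68  5.74 -2.13]
(0.42, 0.0, 0.33) 60 0 [-0.28 -0.26  1.79  0.    1.61  0.24] 0.0
(0.4, -0.05, 0.33) 30 0 [-0.42 -0.31  1.83 -0.    1.62  0.63] 0.0
(0.38, -0.15, 0.33) 10 0 [-0.67 -0.29  1.81 -0.    1.62  0.73] 0.0
```

```bash
python3 -m inch '[{"delta_pos":[-1.96,0.4,0],"rotation":[0,0,0.141]},{"delta_pos":[-1.9,0.7,0],"rotation":[0,0,0.141]},{"delta_pos":[-1.77,0.94,0],"rotation":[0,0,0.141]},{"delta_pos":[-1.6,1.2,0],"rotation":[0,0,0.141]},{"delta_pos":[-1.4,1.4,0],"rotation":[0,0,0.141]},{"delta_pos":[-1.2,1.6,0],"rotation":[0,0,0.141]},{"delta_pos":[-1,1.7,0],"rotation":[0,0,0.141]},{"delta_pos":[-0.75,1.85,0],"rotation":[0,0,0.141]},{"delta_pos":[-0.5,1.9,0],"rotation":[0,0,0.141]},{"delta_pos":[0,0,0],"rotation":[0,0,0]}]'
python3 - <<'E'
from kin import *
log();hookstate()
delta([.345,-.358,.2499],toolR(5.5,0))
E
```

```text
time_s: 24.65
eef_pos: [0.4225, -0.1719, 0.308]
eef_rot: [-0.002, 0.999, 0.048, -0.001]
wrist_force: [-0.3, 1.6, -1.3]
opening: 0.225
24.65 q [-0.649 -0.164  1.752  0.002  1.556  0.826] F [-0.29  1.63 -1.3 ] T [ 0.012 -0.026 -0.004] op 0.225 pos [ 0.4225 -0.1719  0.308 ] tool z [-0.001  0.003 -1.   ] yaw x 5.48
bend [ 0.4216 -0.1703  0.1215] yaw 5.48 lean 0.21
pos [ 0.4225 -0.1719  0.308 ] shift cm (before turn) [-9.48 17.81  5.76] turn [-0.003  0.001 -0.   ] |t| deg 0.2 shift if turned first [-9.49 17.79  5.81]
```

```bash
python3 -m inch '[{"delta_pos":[-2.4,0.5,0],"rotation":[0,0,0]},{"delta_pos":[-2.4,1.5,0],"rotation":[0,0,0]},{"delta_pos":[-2.4,2.2,0],"rotation":[0,0,0]},{"delta_pos":[-2.3,2.2,0],"rotation":[0,0,0]},{"delta_pos":[0,2.2,0.5],"rotation":[0,0,0]},{"delta_pos":[0,2.2,1],"rotation":[0,0,0]},{"delta_pos":[0,2.2,1],"rotation":[0,0,0]},{"delta_pos":[0,2.2,1],"rotation":[0,0,0]},{"delta_pos":[0,2.2,1],"rotation":[0,0,0]},{"delta_pos":[0,0.4,1.2],"rotation":[0,0,0]}]'
python3 -m inch '[{"delta_pos":[0,0,0],"rotation":[0,0,0]},{"delta_pos":[0,0,0],"rotation":[0,0,0]}]'
python3 - <<'E'
from h import *
log();hookstate()
t=Cam("top");s=Cam("side")
o=get_obs();Rc=q2R(o["eef_rot"]);b=o["eef_pos"]+Rc.apply(BT)
L=[b,b+Rc.apply([.0367,0,.0098]),b-Rc.apply([0,0,.15])]
s.crop(310,70,90,120,5,"pics/s22.png",s.proj(L));t.crop(380,220,120,90,6,"pics/t22.png",t.proj(L))
E
```

```text
time_s: 25.65
eef_pos: [0.3466, -0.358, 0.2504]
eef_rot: [-0.001, 0.999, 0.051, 0.0]
wrist_force: [-0.6, 0.1, -1.6]
opening: 0.229
time_s: 25.85
eef_pos: [0.3464, -0.3557, 0.2506]
eef_rot: [-0.002, 0.999, 0.051, -0.0]
wrist_force: [0.3, 0.2, -0.7]
opening: 0.229
25.85 q [-1.039 -0.031  1.744  0.002  1.432  0.429] F [ 0.27  0.2  -0.67] T [ 0.051  0.041 -0.021] op 0.229 pos [ 0.3464 -0.3557  0.2506] tool z [-0.001  0.004 -1.   ] yaw x 5.86
bend [ 0.3456 -0.354   0.0641] yaw 5.86 lean 0.24
```

View pics/s22.png

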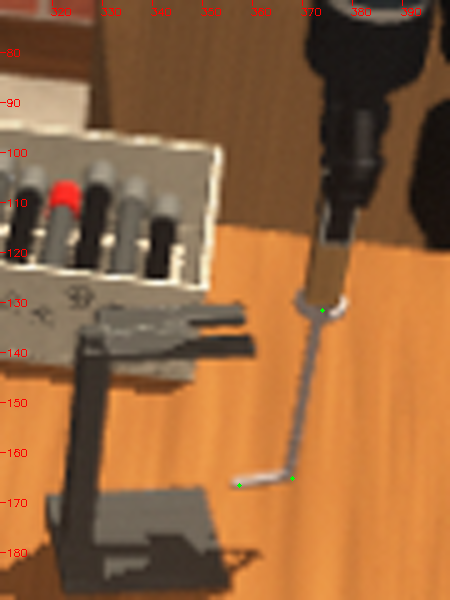

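View pics/t22.png

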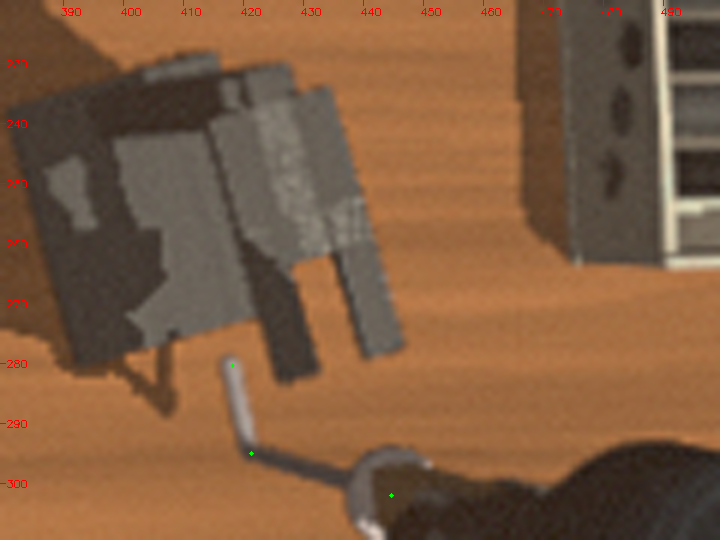

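```bash
python3 -m inch '[{"delta_pos":[0,0.2,0],"rotation":[0,0,0]},{"delta_pos":[0.96,-0.155,0],"rotation":[0,0,0]},{"delta_pos":[0.96,-0.155,0],"rotation":[0,0,0]},{"delta_pos":[0.96,-0.155,0],"rotation":[0,0,0]},{"delta_pos":[0.96,-0.155,0],"rotation":[0,0,0]},{"delta_pos":[0.5,-0.08,0],"rotation":[0,0,0]},{"delta_pos":[0,0,0],"rotation":[0,0,0]},{"delta_pos":[0,0,0],"rotation":[0,0,0]}]'
python3 - <<'E'
from h import *
log();hookstate()
t=Cam("top");s=Cam("side")
o=get_obs();Rc=q2R(o["eef_rot"]);b=o["eef_pos"]+Rc.apply(BT)
L=[b,b-Rc.apply([0,0,.137]),b-Rc.apply([0,0,.15])]
seat=np.array([.4219,-.3368,.2]);u=np.array([np.cos(np.radians(15)),np.sin(np.radians(15)),0]);n=np.array([-u[1],u[0],0])
L+=[seat,seat-.03*u+.009*n,seat-.03*u-.009*n,seat+.012*u+.009*n,seat+.012*u-.009*n]
s.crop(310,90,80,90,7,"pics/s23.png",s.proj(L));t.crop(395,225,75,75,8,"pics/t23.png",t.proj(L))
d=[.4224-o["eef_pos"][0],-.3378-o["eef_pos"][1]];print("tool remaining",Rc.inv().apply([*d,0])*100, "lateral from slot line mm", 1000*np.dot(n[:2],np.r_[b[:2]]-seat[:2]))
E
```

```text
time_s: 26.75
eef_pos: [0.389, -0.3476, 0.2506]
eef_rot: [-0.001, 0.999, 0.051, -0.0]
wrist_force: [-0.3, 0.1, -1.1]
opening: 0.223
26.75 q [-9.580e-01  2.700e-02  1.686e+00  1.000e-03  1.431e+00  5.120e-01] F [-0.3   0.12 -1.14] T [-0.055  0.039 -0.045] op 0.223 pos [ 0.389  -0.3476  0.2506] tool z [-0.001  0.003 -1.   ] yaw x 5.81
bend [ 0.3883 -0.3462  0.0641] yaw 5.81 lean 0.15
tool remaining [ 3.44774217e+00 -6.53900281e-01  8.37065455e-04] lateral from slot line mm -0.5155591853117739
```

View pics/s23.png

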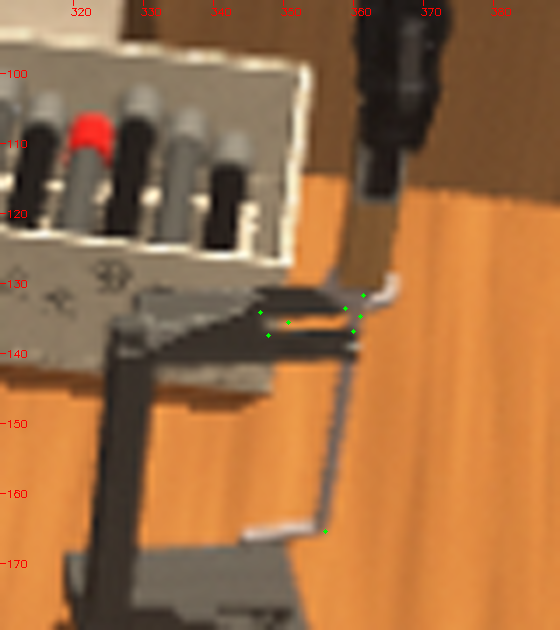

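View pics/t23.png

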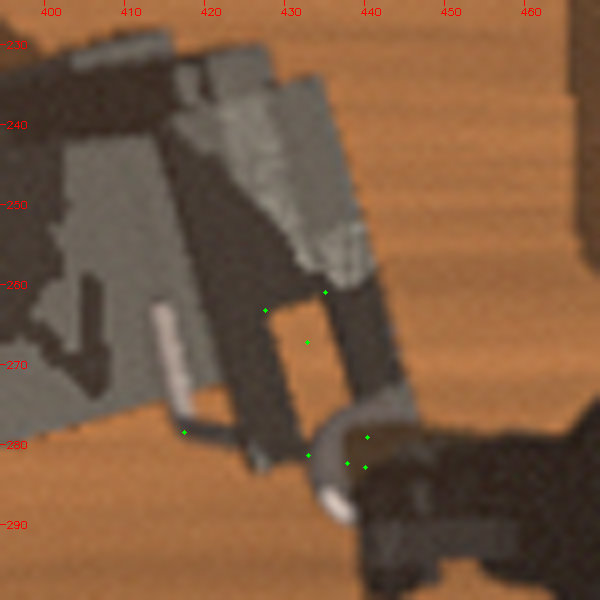

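The fork overlay matches and the rod is 0.5 mm off the slot line at the entrance. Next I go in and lower it.

```bash
python3 -m inch '[{"delta_pos":[0.86,-0.16,0],"rotation":[0,0,0]},{"delta_pos":[0.86,-0.16,0],"rotation":[0,0,0]},{"delta_pos":[0.86,-0.16,0],"rotation":[0,0,0]},{"delta_pos":[0.86,-0.16,0],"rotation":[0,0,0]},{"delta_pos":[0,0,0],"rotation":[0,0,0]},{"delta_pos":[0,0,0],"rotation":[0,0,0]}]'
python3 -c "from h import *;hookstate();log()"
python3 -m inch '[{"delta_pos":[0,0,0.4],"rotation":[0,0,0]},{"delta_pos":[0,0,0.4],"rotation":[0,0,0]},{"delta_pos":[0,0,0.3],"rotation":[0,0,0]},{"delta_pos":[0,0,0.2],"rotation":[0,0,0]},{"delta_pos":[0,0,0],"rotation":[0,0,0]},{"delta_pos":[0,0,0],"rotation":[0,0,0]}]'
python3 - <<'E'
from h import *
log();hookstate()
t=Cam("top");s=Cam("side")
s.crop(310,90,80,90,7,"pics/s24.png");t.crop(395,225,75,75,8,"pics/t24.png")
E
```

```text
time_s: 27.45
eef_pos: [0.4228, -0.3376, 0.2507]
eef_rot: [-0.001, 0.999, 0.051, -0.0]
wrist_force: [0.3, -0.1, -1.8]
opening: 0.228
bend [ 0.4221 -0.3362  0.0642] yaw 5.84 lean 0.15
27.45 q [-8.940e-01  7.200e-02  1.640e+00  1.000e-03  1.433e+00  5.750e-01] F [ 0.26 -0.12 -1.77] T [-0.042 -0.019  0.035] op 0.228 pos [ 0.4228 -0.3376  0.2507] tool z [-0.001  0.002 -1.   ] yaw x 5.84
time_s: 28.05
eef_pos: [0.4225, -0.3379, 0.2378]
eef_rot: [-0.001, 0.999, 0.05, -0.0]
wrist_force: [-0.8, -0.3, -1.8]
opening: 0.227
28.05 q [-8.950e-01  8.100e-02  1.656e+00  1.000e-03  1.407e+00  5.750e-01] F [-0.81 -0.26 -1.77] T [ 0.028 -0.014 -0.013] op 0.227 pos [ 0.4225 -0.3379  0.2378] tool z [-0.     0.002 -1.   ] yaw x 5.78
bend [ 0.4219 -0.3365  0.0513] yaw 5.78 lean 0.13
```

View pics/s24.png

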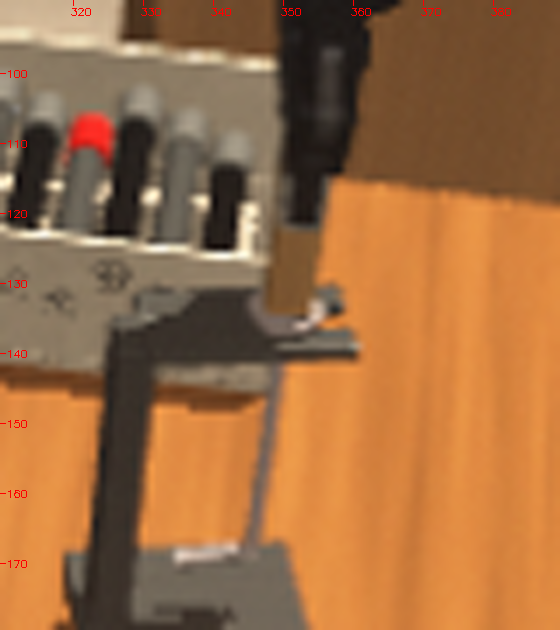

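View pics/t24.png

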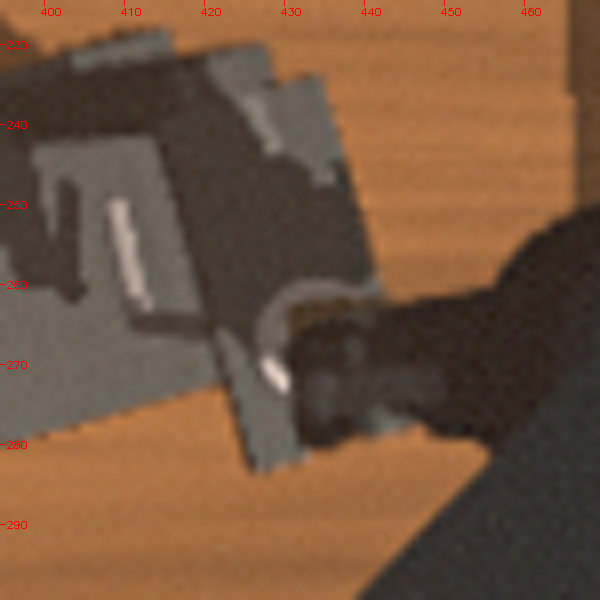

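```bash
python3 -m inch '[{"delta_pos":[0,0,0.08],"rotation":[0,0,0]},{"delta_pos":[0,0,0],"rotation":[0,0,0]},{"delta_pos":[0,0,0],"rotation":[0,0,0]}]'
python3 -m inch '[{"delta_pos":[0,0,0.07],"rotation":[0,0,0]},{"delta_pos":[0,0,0],"rotation":[0,0,0]},{"delta_pos":[0,0,0],"rotation":[0,0,0]}]'
python3 -c "from h import *;hookstate();log()"
```

```text
time_s: 28.45
eef_pos: [0.4227, -0.338, 0.2373]
eef_rot: [-0.001, 0.999, 0.051, 0.0]
wrist_force: [-0.3, -0.1, 0.3]
opening: 0.224
time_s: 28.75
eef_pos: [0.4228, -0.338, 0.2372]
eef_rot: [-0.001, 0.999, 0.051, 0.0]
wrist_force: [-1.6, 1.9, 6.0]
opening: 0.224
bend [ 0.4223 -0.3367  0.0507] yaw 5.8 lean 0.09
28.75 q [-8.950e-01  8.100e-02  1.657e+00  1.000e-03  1.405e+00  5.750e-01] F [-1.56  1.94  5.97] T [0.345 0.281 0.011] op 0.224 pos [ 0.4228 -0.338   0.2372] tool z [ 0.     0.002 -1.   ] yaw x 5.8
```

The collar is seated (6 N upward). I'll relieve the load, open the gripper and withdraw upward.

```bash
python3 -m inch '[{"delta_pos":[0,0,-0.06],"rotation":[0,0,0]},{"delta_pos":[0,0,0],"rotation":[0,0,0]}]'
python3 -m inch '[{"delta_pos":[0,0,0],"rotation":[0,0,0]},{"delta_pos":[0,0,0],"rotation":[0,0,0]},{"delta_pos":[0,0,0],"rotation":[0,0,0]},{"delta_pos":[0,0,0],"rotation":[0,0,0]},{"delta_pos":[0,0,0],"rotation":[0,0,0]},{"delta_pos":[0,0,0],"rotation":[0,0,0]}]' 7
python3 -c "from h import *;log()"
python3 -m inch '[{"delta_pos":[0,0,-0.5],"rotation":[0,0,0]},{"delta_pos":[0,0,-1],"rotation":[0,0,0]},{"delta_pos":[0,0,-1.5],"rotation":[0,0,0]},{"delta_pos":[0,0,-2],"rotation":[0,0,0]},{"delta_pos":[0,0,-2.5],"rotation":[0,0,0]},{"delta_pos":[0,0,-2.5],"rotation":[0,0,0]},{"delta_pos":[0,0,-2],"rotation":[0,0,0]},{"delta_pos":[0,0,0],"rotation":[0,0,0]}]'
python3 - <<'E'
from h import *
log()
t=Cam("top");s=Cam("side")
s.crop(310,60,80,120,5,"pics/s25.png");t.crop(395,225,75,75,8,"pics/t25.png")
delta([.2,-.45,.35],toolR(5.5,0))
E
```

```text
time_s: 28.95
eef_pos: [0.4227, -0.338, 0.2372]
eef_rot: [-0.001, 0.999, 0.051, 0.0]
wrist_force: [-0.6, 0.7, 3.4]
opening: 0.221
time_s: 29.55
eef_pos: [0.4226, -0.3378, 0.2369]
eef_rot: [-0.001, 0.999, 0.05, -0.0]
wrist_force: [-1.3, 0.5, 0.2]
opening: 0.819
29.55 q [-8.950e-01  8.100e-02  1.657e+00  1.000e-03  1.405e+00  5.750e-01] F [-1.26  0.47  0.19] T [-0.01   0.006  0.038] op 0.819 pos [ 0.4226 -0.3378  0.2369] tool z [-0.     0.002 -1.   ] yaw x 5.79
time_s: 30.35
eef_pos: [0.4237, -0.3394, 0.362]
eef_rot: [0.002, 0.999, 0.051, 0.002]
wrist_force: [-0.6, -0.8, 1.2]
opening: 0.818
30.35 q [-8.950e-01  1.900e-02  1.476e+00  1.000e-03  1.640e+00  5.750e-01] F [-0.63 -0.82  1.21] T [-0.022  0.    -0.026] op 0.818 pos [ 0.4237 -0.3394  0.362 ] tool z [ 0.005 -0.004 -1.   ] yaw x 5.8
pos [ 0.4227 -0.3382  0.3577] shift cm (before turn) [-23.29   8.87   0.74] turn [-0.001 -0.001  0.005] |t| deg 0.3 shift if turned first [-23.24   8.99   0.77]
```

View pics/s25.png

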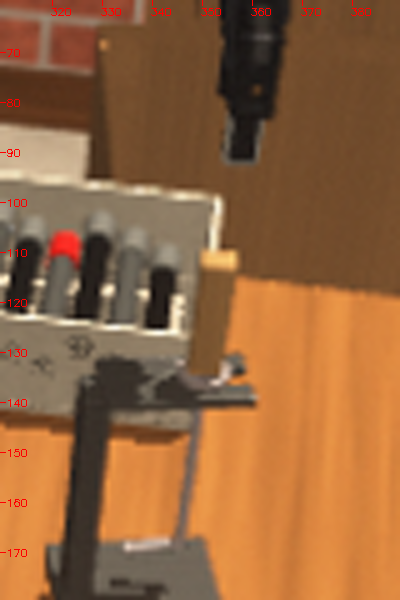

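View pics/t25.png

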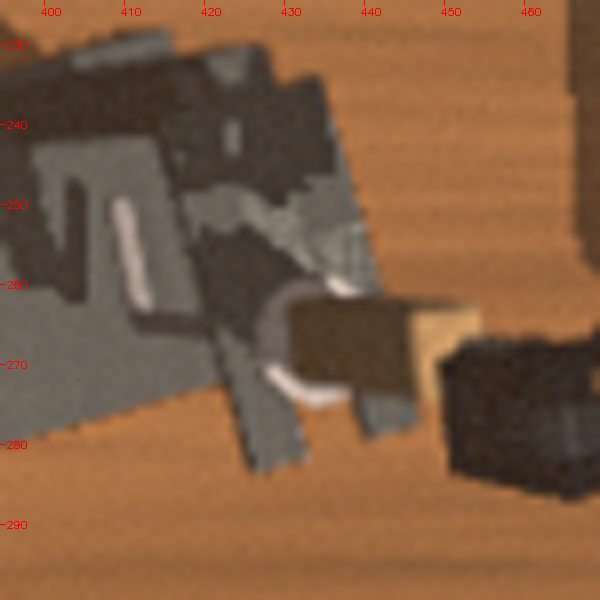

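The rod hangs upright in the fork, collar on the prongs at top (435,268), as at the start. I'll move the arm away and run a final check of the whole scene.

```bash
python3 -m inch '[{"delta_pos":[-1.5,0.7,0],"rotation":[0,0,0]},{"delta_pos":[-2.5,1,0],"rotation":[0,0,0]},{"delta_pos":[-2.5,1,0],"rotation":[0,0,0]},{"delta_pos":[-2.5,1,0],"rotation":[0,0,0]},{"delta_pos":[-2.5,1,0],"rotation":[0,0,0]},{"delta_pos":[-2.5,1,0],"rotation":[0,0,0]},{"delta_pos":[-2.5,1,0],"rotation":[0,0,0]},{"delta_pos":[-2,1,0],"rotation":[0,0,0]},{"delta_pos":[-1,0.5,0],"rotation":[0,0,0]},{"delta_pos":[0,0,0],"rotation":[0,0,0]}]'
python3 -m inch '[{"delta_pos":[0,0,0],"rotation":[0,0,0]},{"delta_pos":[0,0,0],"rotation":[0,0,0]},{"delta_pos":[0,0,0],"rotation":[0,0,0]},{"delta_pos":[0,0,0],"rotation":[0,0,0]}]'
python3 - <<'E'
from h import *
log()
t=Cam("top");s=Cam("side")
cv2.imwrite("pics/s26.png",s.img);cv2.imwrite("pics/t26.png",t.img)
s.crop(285,270,80,90,7,"pics/s26e.png")
# compare bystander regions with the first pictures
for n,c,rs in (("top",t,{"socket":(276,132,15,15),"wrench":(250,240,50,65),"driver":(200,250,52,70),"spray":(420,150,60,45),"jar":(388,130,36,42),"canister":(95,120,90,60),"piston":(95,175,45,40),"stand":(375,225,85,65)}),("side",s,{"spray":(278,108,22,55),"jar":(250,148,28,30),"can":(185,270,60,90),"piston":(230,335,40,40),"stand":(320,105,45,85)})):
    a=cv2.imread(f"pics/{n}0.png").astype(float)
    for k,(u,v,w,h) in rs.items():
        d=np.abs(a[v:v+h,u:u+w]-c.img[v:v+h,u:u+w]).max(2); print(n,k,"mean diff",d.mean().round(1),"frac>40",(d>40).mean().round(3))
E
```

```text
time_s: 31.45
eef_pos: [0.2359, -0.4395, 0.3557]
eef_rot: [-0.002, 0.999, 0.049, -0.0]
wrist_force: [0.8, -0.1, -0.6]
opening: 0.821
time_s: 31.85
eef_pos: [0.2375, -0.439, 0.3568]
eef_rot: [-0.001, 0.999, 0.051, 0.0]
wrist_force: [0.3, 0.2, -0.4]
opening: 0.819
31.85 q [-1.314e+00 -7.600e-02  1.579e+00  1.000e-03  1.641e+00  1.550e-01] F [ 0.31  0.21 -0.42] T [ 0.032  0.007 -0.002] op 0.819 pos [ 0.2375 -0.439   0.3568] tool z [-0.     0.002 -1.   ] yaw x 5.86
top socket mean diff 3.1 frac>40 0.0
top wrench mean diff 15.2 frac>40 0.17
top driver mean diff 35.0 frac>40 0.447
top spray mean diff 3.3 frac>40 0.0
top jar mean diff 2.8 frac>40 0.0
top canister mean diff 3.0 frac>40 0.0
top piston mean diff 2.8 frac>40 0.0
top stand mean diff 15.7 frac>40 0.173
side spray mean diff 3.9 frac>40 0.0
side jar mean diff 5.1 frac>40 0.0
side can mean diff 4.9 frac>40 0.0
side piston mean diff 5.6 frac>40 0.0
side stand mean diff 11.7 frac>40 0.071
```

View pics/s26.png

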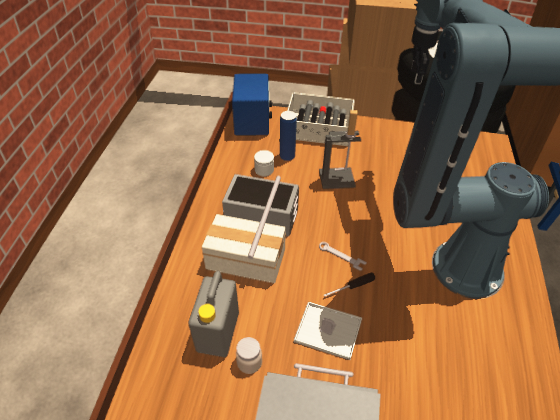

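View pics/t26.png

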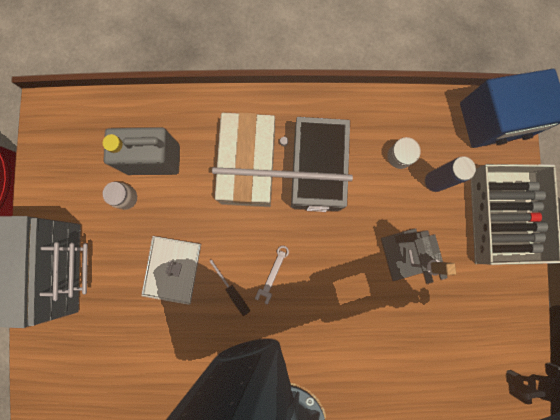

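View pics/s26e.png

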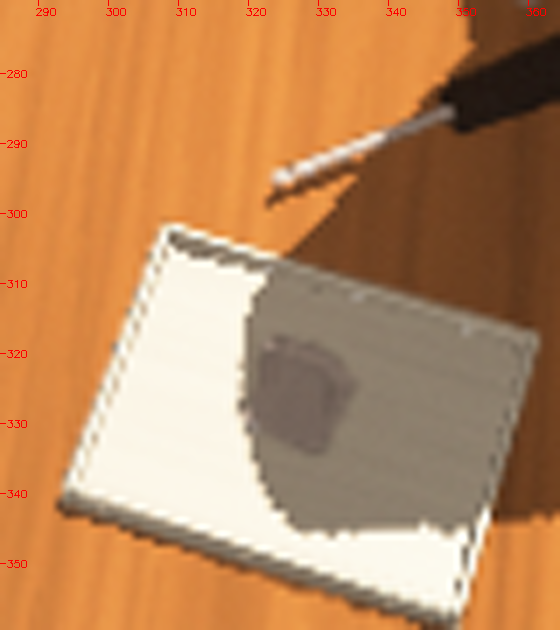

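The eye stands in the tray at side (326,326), now in the arm's shadow, and the rod hangs in the fork. The wrench and driver pictures differ only by shadow, with their end points at the same pixels. Handing in.

```bash
python3 -c "
from bench import *
print(hand_in()); print(get_obs()['time_s'])"
```

```text
the job is handed in; nothing more can be done
None
the job is handed in; nothing more can be done
```

The lifting eye is standing upright near the middle of the tray, and the hook rod is back in its stand. I handed the job in at about 32 s, with the arm clear of everything. `hand_in()` reports no verdict.

- **Getting the eye out:** I hooked it through the loop, drew it back under the tube and lifted it out between the tube and the robot's end of the gap. I then swung it slowly over to the tray.
- **Setting it down:** The wrist moment fell back to the bare-rod value, so the tray was carrying its weight. I then backed the hook out of the loop.
- **Rod:** I hung it back with the collar seated on the prongs, at about the same position and direction as at the start.
- **Bystanders:** In the last pictures the socket, spray can, jar, canister and piston match the first ones. The image comparison did flag differences around the wrench, screwdriver and stand. By eye these are only the arm's shadow, and the tools' ends are at the same pixels.
- **Shaded eye:** In the final side picture the eye is also in that shadow, so the clearest view of it upright is the earlier one, just after the hook came out.
- **Joint limit:** While I was moving toward the gap, joint 2 read -0.894 against its -0.89 limit for a moment. I moved off at once, but I can't tell whether that was rounding or a real overrun. It could count as a joint passing its range.
- **Forces:** The wrist force readings stayed at about 6 N or less.

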